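Fetch the clock movement from behind the parts jars

ROBOT

A 6-joint arm with a two-finger parallel gripper is mounted at the origin on the work surface. World frame = base frame: x ahead of the robot, y to its left, z up, the work surface at z = 0. Lengths are in m, angles in rad, forces in N, time in s.
With the tool pointing down it reaches from about 0.15 to 0.775 m from the base axis. Payload 6.1 kg.
Tool frame: the origin (TCP) lies midway between the tips of the shut fingers; the grasp point (between the pads) lies 19 mm behind it; z points along the fingers, y is the direction in which the jaws open and shut (so a half turn about z gives the same grasp; the last joint's range is limited). The gripper opens to 85 mm and grips with 20 to 120 N. Pads are 22 mm wide; open, the fingers measure 114 mm over their backs; the gripper's body (76 mm by 85 mm) begins 54 mm behind the grasp point. The pads swing forward as they close: fully open they stand 13 mm farther back than shut.
Start: joints at [1.322, 0.126, -0.04, 1.405, 0, 1.571], TCP at [0.129, 0.509, 0.194] pointing down, gripper open.
Joint ranges: [-2.72, 2.72], [-0.95, 1.95], [-1.27, 1.35], [-1.78, 2.02], [-1.46, 1.47], [-3.14, 3.14]. Speed limits (rad/s): [2.39, 2.39, 3.01, 3.14, 3.14, 3.14].

INTERFACE

Orientations are given as a unit quaternion [x, y, z, w].
In Python, from cell import r gives the robot as it stands.
- The arm moves only by the tool apply_moves, never from a script. Its argument "steps" is a list of rows, each a list of 3 entries, a list of its own where there are three numbers: the shift along the tool's x, y, z in cm, then the turn about the tool's z in degrees, then the opening, from 0 (shut) to 1 (fully open). A call has 1 to 12 rows; each row is the pose to reach, as a shift and turn from the pose measured when the call began, along the tool's axes at that moment; what a row does not reach only later rows make up. A row lasts 1/10 s, in which the tool goes at most 50 mm and 8.59 degrees, less where a joint would pass 70% of its speed; a pose out of reach is approached as far as the arm can. A call with a gripper value outside its range is refused whole. The fingers move at their own pace and stop on an object; "force" is the grip in N (left out, the last holds). Time passes only in rows, so rows that repeat a pose let the fingers close. It gives the time, the measured TCP pose, the force and the opening at its end, in the units of the state.
- r.sense(): the state, without advancing time (a new reading comes with each control period).
- r.capture(name): name is "scene" or "top" or "wrist"; returns (picture, depth): 420x560x3 uint8, red, green, blue; 420x560 float32, m along the optical axis (not along the pixel's ray), 0 where there is no reading.
- r.camera_info(name): a dict with "intrinsics" (3x3 intrinsics, pixels), "k1" (the pictures are not rectified: a ray, as slopes to the right and down, at radius r is drawn at 1 + k1 r^2 times it, then the intrinsics apply), "view" (4x4, takes a point from world to camera coordinates). Camera axes: x right, y up, looking along -z (the intrinsics and any distortion apply to the point x, -y, -z); pixel columns grow to the right and rows downward; lengths in m; the calibration is good to about 2 mm. A picture is of the moment at which its call begins: read the wrist's pose just before it. camera_info takes no time and is no camera call; for the wrist camera it gives the pose at the moment of the call.
- r.hand_in(): hands the job in, once; it reports no verdict.
The state is a dict: "time_s": time; "joint_positions": joint angles; "qd": joint speeds; "tau": joint torques, N m; "position": TCP position; "orientation": TCP orientation; "wrist_force": force on the tool from outside, world axes, zero at the start; "moment": the same for the moment, N m; "gripper_width": finger opening in m.
Only numpy, scipy, OpenCV 4.12 (cv2) and the standard library are available. Lean on these libraries where they do the work, as an engineer would, in place of code of your own. Each camera call takes 0.05 s, during which the arm holds its last target. There are 200 camera calls.

TASK

Clear the three parts jars one by one off the wooden shelf and stand them upright on the felt-lined side tray; then, with all three there, take the brass clock movement from behind them and set it upright in the middle of the round cork-topped stand. Finally put each jar back upright on the middle of the disc of its own lid colour, leaving the movement on its stand. Set things down without dropping them, and leave the white alarm clock where it is.

Things in the scene. Friction and masses are not known exactly. Their poses are not given: they have to be found in the camera images.
- jar_red_center (a point): The amber glass parts jar with the red lid: an upright round jar, 46 mm in diameter, 95 mm high with its lid, about 0.16 kg. The point is its centre, 47.5 mm above its underside; z points up.
- jar_blue_center (a point): The amber glass parts jar with the blue lid: an upright round jar, 46 mm in diameter, 95 mm high with its lid, about 0.16 kg. The point is its centre, 47.5 mm above its underside; z points up.
- jar_green_center (a point): The amber glass parts jar with the green lid: an upright round jar, 46 mm in diameter, 95 mm high with its lid, about 0.16 kg. The point is its centre, 47.5 mm above its underside; z points up.
- coaster_red: The red disc, 60 mm in diameter and 3 mm thick, fixed on the dark wooden shelf; the jar with the red lid stands on it at the start. Origin: centre of its underside, which lies on the shelf board; the jar stands 3 mm above this point. The shelf board is 230 mm wide, 170 mm deep, 12 mm thick; lips at its two side edges are 22 mm high.
- coaster_blue: The blue disc, 60 mm in diameter and 3 mm thick, fixed on the dark wooden shelf; the jar with the blue lid stands on it at the start. Origin: centre of its underside, which lies on the shelf board; the jar stands 3 mm above this point. The shelf board is 230 mm wide, 170 mm deep, 12 mm thick; lips at its two side edges are 22 mm high.
- coaster_green: The green disc, 60 mm in diameter and 3 mm thick, fixed on the dark wooden shelf; the jar with the green lid stands on it at the start. Origin: centre of its underside, which lies on the shelf board; the jar stands 3 mm above this point. The shelf board is 230 mm wide, 170 mm deep, 12 mm thick; lips at its two side edges are 22 mm high.
- movement_center (a point): The brass clock movement: a round drum 54 mm in diameter, 36 mm high, about 0.22 kg, gear wheels on top. The point is its centre, 18 mm above its underside; z up. It starts on the shelf board (top 12 mm above the bench) behind the jars, whose centres are 58 to 70 mm from its own. At the start its x axis points to the shelf's back wall (70 mm high, 50 mm from its centre); the front is open.
- stand: The repair stand: a fixed round disc, 100 mm in diameter, steel with a cork top 90 mm in diameter. Origin: centre of its underside, on the bench; its cork top is 12 mm above that.
- tray: The side tray: a fixed aluminium tray with a grey felt floor, 280 mm long (its x axis) by 120 mm wide (its y axis) outside. Origin: centre of its underside, on the bench; its floor is 6 mm above that, its rim 4 mm thick and 12 mm high. The three jars fit in a row along its length.
- alarm_clock_center (a point): A bystander: a loose white alarm clock with two brass bells, 84 mm wide, 40 mm deep, 110 mm high, standing at the far side of the bench. The point is the centre of its round case, 52 mm above the bench.

How it is judged:
On the way, in this order (a step that is already met when the one before it is completed fails the run):
1. all three jars stand upright on the side tray, released (x of jar_red_center in the frame of tray between -0.13 and 0.13 m and y of jar_red_center in the frame of tray between -0.05 and 0.05 m and height (world z) of each of jar_red_center, jar_blue_center, jar_green_center below 0.06 m and angle between each of jar_red_center, jar_blue_center, jar_green_center's own z axis and vertical below 0.15 rad and linear speed of each of jar_red, jar_blue, jar_green below 0.03 m/s and x of jar_blue_center in the frame of tray between -0.13 and 0.13 m and y of jar_blue_center in the frame of tray between -0.05 and 0.05 m and x of jar_green_center in the frame of tray between -0.13 and 0.13 m and y of jar_green_center in the frame of tray between -0.05 and 0.05 m and contact force between the fingers and jar_red below 0.05 N and contact force between the fingers and jar_blue below 0.05 N and contact force between the fingers and jar_green below 0.05 N), for 0.2 s.
2. the movement stands in the middle of the stand, released, while all three jars are still on the tray (all of step 1 and horizontal distance between movement_center and stand below 0.012 m and height (world z) of movement_center between 0.025 and 0.036 m and angle between movement_center's own z axis and vertical below 0.12 rad and linear speed of movement below 0.02 m/s and contact force between the fingers and movement below 0.05 N), for 0.2 s.
At the end, for the whole second after the job is handed in: Movement upright on the stand's cork within 12 mm of its centre; each jar upright on the disc of its lid's colour within 12 mm of the disc's centre; all released and at rest (horizontal distance between movement_center and stand below 0.012 m and height (world z) of movement_center between 0.025 and 0.036 m and angle between each of movement_center, jar_red_center, jar_blue_center, jar_green_center's own z axis and vertical below 0.12 rad and linear speed of each of movement, jar_red, jar_blue, jar_green below 0.02 m/s and horizontal distance between jar_red_center and coaster_red below 0.012 m and height (world z) of jar_red_center between 0.057 and 0.068 m and horizontal distance between jar_blue_center and coaster_blue below 0.012 m and height (world z) of jar_blue_center between 0.057 and 0.068 m and horizontal distance between jar_green_center and coaster_green below 0.012 m and height (world z) of jar_green_center between 0.057 and 0.068 m and contact force between the fingers and movement below 0.05 N and contact force between the fingers and jar_red below 0.05 N and contact force between the fingers and jar_blue below 0.05 N and contact force between the fingers and jar_green below 0.05 N); the robot touches nothing.
It fails at once if the movement is dropped or thrown (faster than 0.8 m/s while not in the fingers) (linear speed of movement above 0.8 m/s and contact force between the fingers and movement below 0.05 N).
It fails at once if the red-lidded jar is dropped or thrown (faster than 0.8 m/s while not in the fingers) (linear speed of jar_red above 0.8 m/s and contact force between the fingers and jar_red below 0.05 N).
It fails at once if the blue-lidded jar is dropped or thrown (faster than 0.8 m/s while not in the fingers) (linear speed of jar_blue above 0.8 m/s and contact force between the fingers and jar_blue below 0.05 N).
It fails at once if the green-lidded jar is dropped or thrown (faster than 0.8 m/s while not in the fingers) (linear speed of jar_green above 0.8 m/s and contact force between the fingers and jar_green below 0.05 N).
It fails at once if the alarm clock is moved by more than 20 mm (distance of alarm_clock_center from where it was at the start of the episode above 0.02 m).
It also fails if it takes over 144 s, if anything falls off the work surface, if the arm or the gripper's body presses on something with over 40 N, if the wrist force passes 120 N, or if a joint passes its speed limit or range.

## Working session

There is one attempt and no reset: what is moved stays moved. The work goes in short steps, Python scripts to look and compute and a tool call to move; the robot and the scene stay as the last step left them, time stands still between calls to the robot, and variables do not carry over. Pictures are saved under pics/ and viewed, about 12 in all and at most 16, crops included, and the job is handed in when it is done.

Besides the shell and the picture viewer there is one more tool, called after "Request:" in YAML: its name, and indented under it one key for each argument. apply_moves: Moves the arm, as the interface text tells. Its arguments: {"type":"object","properties":{"steps":{"type":"array","items":{"type":"array"}},"force":{"type":"number"}},"required":["steps"]}

```bash
ls; mkdir -p pics
cat > h.py <<'E'
import numpy as np, cv2
from cell import r
def cap(n,f=None):
    ci=r.camera_info(n); p,d=r.capture(n)
    if f: cv2.imwrite('pics/'+f,p[:,:,::-1])
    return p,d,ci
def rays(ci,u,v):
    K=np.array(ci['intrinsics']);V=np.array(ci['view'])
    x=(np.asarray(u,float)-K[0,2])/K[0,0];y=(np.asarray(v,float)-K[1,2])/K[1,1]
    xu,yu=x.copy(),y.copy()
    for _ in range(20):
        s=1+ci['k1']*(xu**2+yu**2);xu,yu=x/s,y/s
    d=np.stack([xu,-yu,-np.ones_like(xu)],-1)
    R=V[:3,:3];return -R.T@V[:3,3], d@R   # origin, dirs (unit depth)
def onz(ci,u,v,z):
    o,d=rays(ci,u,v);t=(z-o[2])/d[...,2];return o+d*t[...,None]
def cloud(ci,dep):
    v,u=np.mgrid[:dep.shape[0],:dep.shape[1]];o,d=rays(ci,u,v);return o+d*dep[...,None]
E
python3 - <<'E'
from h import *
print(r.sense())
for n in ('top','scene'):
    p,d,ci=cap(n,n+'0.png');print(n,np.array(ci['intrinsics']).tolist(),ci['k1'],np.round(ci['view'],3).tolist(),(d>0).mean())
    np.savez(n+'0.npz',p=p,d=d)
E
```

```text
pics
{'time_s': 0.0, 'joint_positions': array([ 1.32204986e+00,  1.26373567e-01, -4.05899005e-02,  1.40541222e+00,
        1.48711226e-05,  1.57077820e+00]), 'qd': array([ 0.00164614, -0.00303046, -0.00150485,  0.00016898,  0.00082882,
       -0.00086801]), 'tau': array([ 1.73440826e-04, -4.35918367e+01,  3.52921629e+01,  1.72335579e-02,
        1.52640173e-04,  1.73969772e-07]), 'position': array([0.12913024, 0.50839265, 0.19374019]), 'orientation': array([ 1.24043806e-01,  9.92276428e-01, -7.82655149e-04, -1.05347045e-04]), 'wrist_force': array([-0.59532135,  0.11265005,  0.36370006]), 'moment': array([-0.00861426,  0.01479617,  0.03446999]), 'gripper_width': 0.0853435011406486}
top [[495.83195497056323, 0.0, 282.717686937455], [0.0, 495.83195497056323, 213.41885373030118], [0.0, 0.0, 1.0]] 0.05351958835017192 [[0.008, -1.0, -0.009, -0.006], [0.992, 0.006, 0.13, -0.617], [-0.13, -0.01, 0.992, -1.158], [0.0, 0.0, 0.0, 1.0]] 0.9961777210884354
scene [[402.1848124599421, 0.0, 278.6896845734123], [0.0, 402.1848124599421, 201.710377792879], [0.0, 0.0, 1.0]] -0.011370788616365573 [[0.722, 0.692, -0.018, -0.424], [-0.431, 0.469, 0.771, 0.219], [0.542, -0.548, 0.637, -1.331], [0.0, 0.0, 0.0, 1.0]] 0.9954889455782313
```

View pics/top0.png

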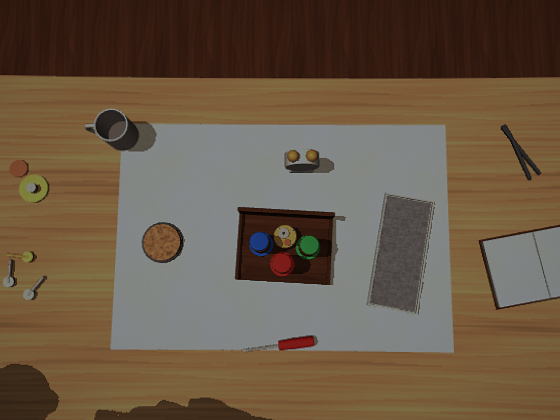

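View pics/scene0.png

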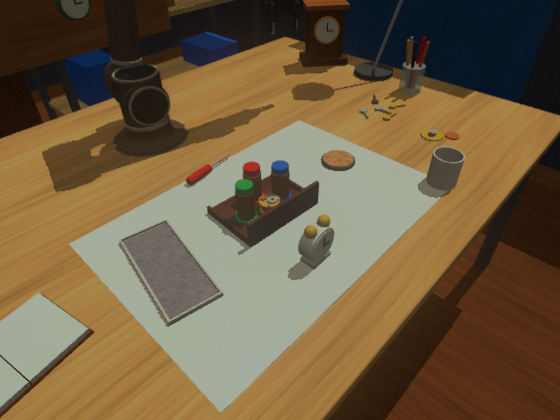

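Top view: the shelf is around (285,247), with lids at blue (260,244), red (282,264) and green (308,247). The movement is at (285,236), the stand at (162,242), the tray at (400,253) and the alarm clock at (302,160). Next I measure these positions.

Run:
```python
from h import *
for n in ('top','scene'):
    z=np.load(n+'0.npz');p,d=z['p'],z['d'];ci=r.camera_info(n);C=cloud(ci,d)
    hsv=cv2.cvtColor(p,cv2.COLOR_RGB2HSV);H,S,V=[hsv[...,i].astype(int) for i in range(3)]
    reg=(C[...,0]>.25)&(C[...,0]<.75)&(abs(C[...,1])<.2)&(C[...,2]>.100)
    for nm,hm in (('red',(H<8)|(H>172)),('blue',(H>105)&(H<130)),('green',(H>45)&(H<85))):
        m=(reg&hm&(S>140)&(V>50)).astype(np.uint8)
        k,l,st,ce=cv2.connectedComponentsWithStats(m);i=1+st[1:,4].argmax()
        q=C[l==i];top=q[q[:,2]>np.percentile(q[:,2],60)-.004]
        print(n,nm,st[i],'ctr ray z.11',onz(ci,*ce[i],.110).round(4),'zmed',np.median(q[:,2]).round(4),'bbox mid',((top.max(0)+top.min(0))/2).round(4),(top.max(0)-top.min(0)).round(4))
    if n=='top':
        # stand cork
        m=(C[...,0]>.3)&(C[...,1]>.2)&(C[...,1]<.42)&(C[...,2]>.006)&(C[...,2]<.03)&(C[...,0]<.7)
        k,l,st,ce=cv2.connectedComponentsWithStats(m.astype(np.uint8));i=1+st[1:,4].argmax()
        cn=cv2.findContours((l==i).astype(np.uint8),0,2)[0][0][:,0,:].astype(float)
        P=onz(ci,cn[:,0],cn[:,1],.012)[:,:2];print('stand',cv2.minEnclosingCircle(P.astype(np.float32)),P.mean(0))
        # tray by dark gray
        m=(C[...,1]<-.15)&(C[...,1]>-.45)&(C[...,0]>.25)&(C[...,0]<.75)&(V<140)&(S<80)
        k,l,st,ce=cv2.connectedComponentsWithStats(m.astype(np.uint8));i=1+st[1:,4].argmax()
        v,u=np.nonzero(l==i);P=onz(ci,u,v,.006)[:,:2].astype(np.float32);print('tray',cv2.minAreaRect(P),st[i])
        # movement
        m=(C[...,0]>.4)&(abs(C[...,1])<.1)&(C[...,2]>.03)&(C[...,2]<.06)&(V>90)&(H>8)&(H<40)
        m&=(C[...,0]<.65)
        k,l,st,ce=cv2.connectedComponentsWithStats(m.astype(np.uint8));i=1+st[1:,4].argmax()
        q=C[l==i];print('mov',onz(ci,*ce[i],.048),q.max(0),q.min(0),np.median(q[:,2]),st[i])
        # shelf
        m=(C[...,0]>.35)&(C[...,0]<.75)&(abs(C[...,1])<.2)&(C[...,2]>.009)&(C[...,2]<.016)&(V<110)
        q=C[m];print('shelf board',cv2.minAreaRect(q[:,:2].astype(np.float32)))
        m=(C[...,0]>.4)&(C[...,0]<.7)&(abs(C[...,1])<.2)&(C[...,2]>.066)&(C[...,2]<.09)&(V<80)
        q=C[m];print('wall',cv2.minAreaRect(q[:,:2].astype(np.float32)),np.median(q[:,2]))
        m=(C[...,0]>.68)&(C[...,0]<.9)&(abs(C[...,1])<.15)&(C[...,2]>.07);q=C[m];print('clock',q.min(0),q.max(0),np.median(q,0))
```

```text
top red [272 253  19  20 281] ctr ray z.11 [0.4965 0.0005 0.11  ] zmed 0.1097 bbox mid [0.4956 0.0009 0.1115] [0.0402 0.0405 0.0109]
top blue [250 232  18  19 269] ctr ray z.11 [0.5448 0.052  0.11  ] zmed 0.1096 bbox mid [0.5133 0.0292 0.6671] [0.1038 0.0848 1.1217]
top green [301 236  18  18 266] ctr ray z.11 [ 0.5376 -0.0621  0.11  ] zmed 0.1099 bbox mid [ 0.5092 -0.0477  0.6672] [0.0955 0.069  1.1215]
stand ((0.5476617217063904, 0.29511141777038574), 0.05052436888217926) [0.545189   0.29019307]
tray ((0.5209556221961975, -0.27885353565216064), (0.4582720994949341, 0.25947168469429016), 0.011177870444953442) [  342   163   112   190 19889]
mov [ 0.56494593 -0.00875126  0.048     ] [0.58885151 0.01906356 0.05165221] [ 0.53560392 -0.03136081  0.03581701] 0.04322108258785784 [274 225  22  23 286]
shelf board ((0.5934221148490906, -0.007144741714000702), (0.21457169950008392, 0.28011709451675415), 87.21876525878906)
wall ((0.5491422414779663, -0.005779042840003967), (0.22746245563030243, 0.14809267222881317), 87.21489715576172) 0.07023328888883396
clock [ 0.72688598 -0.0824102   0.07001039] [ 0.76618893 -0.00615856  0.11295987] [ 0.74099169 -0.04380291  0.09475817]
scene red [243 162  17  13 167] ctr ray z.11 [ 0.5024 -0.0069  0.11  ] zmed 0.1088 bbox mid [ 0.4961 -0.0028  0.1089] [0.041  0.0404 0.0063]
scene blue [272 161  16   9 106] ctr ray z.11 [0.5468 0.0485 0.11  ] zmed 0.1092 bbox mid [0.5456 0.0502 0.1093] [0.0374 0.0385 0.0053]
scene green [236 179  17  11 133] ctr ray z.11 [ 0.5391 -0.0643  0.11  ] zmed 0.1092 bbox mid [ 0.5385 -0.063   0.1089] [0.0404 0.0378 0.0056]
```

```bash
cat >> h.py <<'E'
from scipy.spatial.transform import Rotation as Ro
def go(x,y,z,yaw=None):
    s=r.sense();R=Ro.from_quat(s['orientation']).as_matrix();d=(np.array([x,y,z])-s['position'])@R*100
    h=np.degrees(np.arctan2(R[1,1],R[0,1]));t=0 if yaw is None else -((yaw-h+90)%180-90)
    print('t',round(s['time_s'],2),'pos',s['position'].round(4),'yaw',h.round(2),'w',round(s['gripper_width'],4),'F',s['wrist_force'].round(1),'tilt',R[:,2].round(4),'-> shift cm',d.round(2),'turn',round(t,2))
E
python3 - <<'E'
from h import *
go(.4965,.0005,.26,90)
z=np.load('top0.npz');p,d=z['p'],z['d'];ci=r.camera_info('top');C=cloud(ci,d)
g=p.max(2).astype(int)
m=((g<135)&(C[...,1]<-.17)&(C[...,1]>-.40)&(C[...,0]>.35)&(C[...,0]<.7)).astype(np.uint8)
print([g[250,c] for c in (345,360,380,400,415,435)])
m=cv2.morphologyEx(m,cv2.MORPH_OPEN,np.ones((3,3)))
k,l,st,ce=cv2.connectedComponentsWithStats(m);i=1+st[1:,4].argmax();v,u=np.nonzero(l==i)
P=onz(ci,u,v,.006)[:,:2].astype(np.float32);print('tray',cv2.minAreaRect(P),cv2.boxPoints(cv2.minAreaRect(P)),st[i])
E
```

```text
t 0.1 pos [0.1292 0.5084 0.1938] yaw 75.74 w 0.0855 F [ 0.1  0.4 -1.1] tilt [-4.0e-04 -1.4e-03 -1.0e+00] -> shift cm [-48.11 -40.19  -6.56] turn -14.26
[np.int64(136), np.int64(137), np.int64(80), np.int64(74), np.int64(81), np.int64(135)]
tray ((0.5211780667304993, -0.2889769971370697), (0.12660235166549683, 0.2958344519138336), 79.78671264648438) [[ 0.36438054 -0.3250475 ]
 [ 0.65552735 -0.3775028 ]
 [ 0.6779756  -0.2529065 ]
 [ 0.38682878 -0.2004512 ]] [ 366  193   69  127 6002]
```

Request:
apply_moves:
  steps:
    - [[-48.1, -40.2, -6], -14.3, 0.75]
    - [[-48.1, -40.2, -6], -14.3, 0.75]
    - [[-48.1, -40.2, -6], -14.3, 0.75]
    - [[-48.1, -40.2, -6], -14.3, 0.75]
    - [[-48.1, -40.2, -6], -14.3, 0.75]
    - [[-48.1, -40.2, -6], -14.3, 0.75]
    - [[-48.1, -40.2, -6], -14.3, 0.75]
    - [[-48.1, -40.2, -6], -14.3, 0.75]
    - [[-48.1, -40.2, -6], -14.3, 0.75]
    - [[-48.1, -40.2, -6], -14.3, 0.75]
    - [[-48.1, -40.2, -6], -14.3, 0.75]
    - [[-48.1, -40.2, -6], -14.3, 0.75]

```text
time_s: 1.3
position: [0.4787, 0.0238, 0.2514]
orientation: [-0.0, 1.0, -0.001, -0.0]
wrist_force: [0.8, 1.5, 0.2]
gripper_width: 0.0644
```

Run:
```python
from h import *
p,d,ci=cap('wrist','w1.png');np.savez('w1.npz',p=p,d=d,V=ci['view'],K=ci['intrinsics'],k=ci['k1'])
go(.4965,.0005,.055,90)
z=np.load('top0.npz');p,d=z['p'],z['d'];ci=r.camera_info('top');C=cloud(ci,d)
g=p.max(2)
m=((g<105)&(C[...,1]<-.17)&(C[...,1]>-.40)&(C[...,0]>.35)&(C[...,0]<.7)).astype(np.uint8)
m=cv2.morphologyEx(m,cv2.MORPH_OPEN,np.ones((3,3)))
k,l,st,ce=cv2.connectedComponentsWithStats(m);i=1+st[1:,4].argmax();v,u=np.nonzero(l==i)
P=onz(ci,u,v,.006)[:,:2].astype(np.float32);print('felt',cv2.minAreaRect(P),P.mean(0))
```

```text
t 1.35 pos [0.4825 0.0186 0.2509] yaw 89.74 w 0.0639 F [ 2.1 -3.1 -0.1] tilt [ 0.0012 -0.0052 -1.    ] -> shift cm [-1.38 -1.71 19.61] turn -0.26
felt ((0.5275496244430542, -0.2904680669307709), (0.1123855710029602, 0.27207452058792114), 80.07342529296875) [ 0.52591217 -0.28964147]
```

View pics/w1.png

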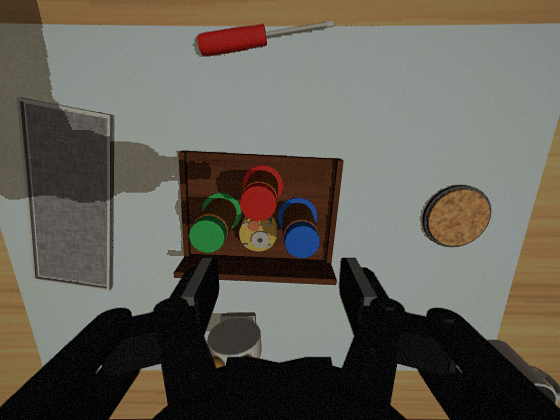

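Request:
apply_moves:
  steps:
    - [[-1.4, -1.8, 6], -0.3, 0.75]
    - [[-1.4, -1.8, 6], -0.3, 0.75]
    - [[-1.4, -1.8, 6], -0.3, 0.75]
    - [[-1.4, -1.8, 10], -0.3, 0.75]
    - [[-1.4, -1.8, 14], -0.3, 0.75]
    - [[-1.4, -1.8, 17], -0.3, 0.75]
    - [[-1.4, -1.8, 19], -0.3, 0.75]
    - [[-1.4, -1.8, 20.1], -0.3, 0.75]
    - [[-1.4, -1.8, 20.1], -0.3, 0.75]
    - [[-1.4, -1.8, 20.1], -0.3, 0.75]

```text
time_s: 2.35
position: [0.4975, -0.0002, 0.0514]
orientation: [-0.001, 1.0, -0.003, 0.001]
wrist_force: [-0.8, 0.1, 0.1]
gripper_width: 0.0637
```

Run:
```python
from h import *
go(.4965,.0005,.050,90)
```

```text
t 2.35 pos [ 4.975e-01 -2.000e-04  5.140e-02] yaw 90.07 w 0.0637 F [-0.8  0.1  0.1] tilt [ 0.0029 -0.0052 -1.    ] -> shift cm [0.1  0.07 0.14] turn 0.07
```

Request:
apply_moves:
  steps:
    - [[0, 0, 0.1], 0, 0.4]
    - [[0, 0, 0.1], 0, 0.4]
    - [[0, 0, 0.1], 0, 0.4]
    - [[0, 0, 0.1], 0, 0.4]
    - [[0, 0, 0.1], 0, 0.4]
    - [[0, 0, 0.1], 0, 0.4]
    - [[0, 0, -1], 0, 0.4]
    - [[0, 0, -4], 0, 0.4]
    - [[0, 0, -8], 0, 0.4]
    - [[0, 0, -12], 0, 0.4]
    - [[0, 0, -12], 0, 0.4]
    - [[0, 0, -12], 0, 0.4]
  force: 40

```text
time_s: 3.55
position: [0.4978, 0.0005, 0.1728]
orientation: [-0.001, 1.0, -0.003, 0.003]
wrist_force: [0.2, 0.0, -2.7]
gripper_width: 0.0419
```

Run:
```python
from h import *
p,d,ci=cap('wrist','w2.png')
go(.4438,-.2759,.17,80.1)
```

```text
t 3.6 pos [0.497  0.0005 0.1713] yaw 90.08 w 0.0417 F [-0.3  0.7 -1.6] tilt [ 0.0028 -0.0051 -1.    ] -> shift cm [  5.35 -27.64   0.26] turn 9.98
```

View pics/w2.png

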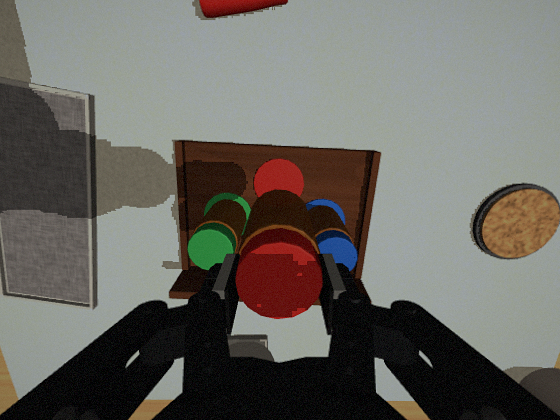

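Red jar is held by its lid (lid at pixel (280,272), width 42 mm). Moving it to the tray.

Request:
apply_moves:
  steps:
    - [[5.4, -27.6, 0.3], 10, 0.4]
    - [[5.4, -27.6, 0.3], 10, 0.4]
    - [[5.4, -27.6, 0.3], 10, 0.4]
    - [[5.4, -27.6, 0.3], 10, 0.4]
    - [[5.4, -27.6, 0.3], 10, 0.4]
    - [[5.4, -27.6, 0.3], 10, 0.4]
    - [[5.4, -27.6, 0.3], 10, 0.4]
    - [[5.4, -27.6, 4], 10, 0.4]
    - [[5.4, -27.6, 8], 10, 0.4]
    - [[5.4, -27.6, 11], 10, 0.4]
    - [[5.4, -27.6, 12], 10, 0.4]
    - [[5.4, -27.6, 12], 10, 0.4]

```text
time_s: 4.8
position: [0.4421, -0.2747, 0.0505]
orientation: [0.086, 0.996, -0.001, -0.001]
wrist_force: [0.3, -0.1, -0.1]
gripper_width: 0.0416
```

Run:
```python
from h import *
go(.4438,-.2759,.041,80.1)
```

```text
t 4.8 pos [ 0.4421 -0.2747  0.0505] yaw 80.11 w 0.0416 F [ 0.3 -0.1 -0.1] tilt [-0.0013 -0.0024 -1.    ] -> shift cm [-0.19 -0.09  0.95] turn 0.01
```

Request:
apply_moves:
  steps:
    - [[0, 0, 0.3], 0, 0.4]
    - [[0, 0, 0.6], 0, 0.4]
    - [[0, 0, 0.8], 0, 0.4]
    - [[0, 0, 0.9], 0, 0.4]
    - [[0, 0, 0.9], 0, 0.4]

```text
time_s: 5.3
position: [0.443, -0.2751, 0.0435]
orientation: [0.086, 0.996, -0.002, 0.001]
wrist_force: [-1.8, 0.8, 5.8]
gripper_width: 0.042
```

Run:
```python
from h import *
go(.4438,-.2759,.041,80.1)
p,d,ci=cap('scene','s2.png');C=cloud(ci,d)
hsv=cv2.cvtColor(p,cv2.COLOR_RGB2HSV);m=((hsv[...,0]<8)|(hsv[...,0]>172))&(hsv[...,1]>140)&(abs(C[...,1]+.28)<.08)&(C[...,2]>.03)
print(m.sum(),np.percentile(C[m],[2,50,98],axis=0).round(4))
```

```text
t 5.3 pos [ 0.443  -0.2751  0.0435] yaw 80.11 w 0.042 F [-1.8  0.8  5.8] tilt [ 0.0013 -0.0036 -1.    ] -> shift cm [-0.09 -0.06  0.25] turn 0.01
287 [[-0.6251 -0.2938  0.0678]
 [ 0.4485 -0.2763  0.0992]
 [ 0.461  -0.2139  0.1022]]
```

Request:
apply_moves:
  steps:
    - [[0, 0, 0], 0, 0.55]
    - [[0, 0, 0], 0, 0.65]
    - [[0, 0, 0], 0, 0.75]
    - [[0, 0, 0], 0, 0.75]
    - [[0, 0, 0], 0, 0.75]
    - [[0, 0, -3], 0, 0.75]
    - [[0, 0, -7], 0, 0.75]
    - [[0, 0, -11], 0, 0.75]
    - [[0, 0, -14], 0, 0.75]
    - [[0, 0, -14], 0, 0.75]

```text
time_s: 6.35
position: [0.4447, -0.2758, 0.1881]
orientation: [0.086, 0.996, -0.003, 0.004]
wrist_force: [0.5, -1.3, -0.8]
gripper_width: 0.0641
```

Run:
```python
from h import *
go(.538,-.0625,.18,90)
```

```text
t 6.35 pos [ 0.4447 -0.2758  0.1881] yaw 80.11 w 0.0641 F [ 0.5 -1.3 -0.8] tilt [ 0.0076 -0.0076 -0.9999] -> shift cm [-5.52 22.62  0.72] turn -9.89
```

Request:
apply_moves:
  steps:
    - [[-5.5, 22.6, 1], -55, 0.75]
    - [[-5.5, 22.6, 1], -55, 0.75]
    - [[-5.5, 22.6, 1], -55, 0.75]
    - [[-5.5, 22.6, 1], -55, 0.75]
    - [[-5.5, 22.6, 1], -55, 0.75]
    - [[-5.5, 22.6, 1], -55, 0.75]
    - [[-5.5, 22.6, 1], -55, 0.75]
    - [[-5.5, 22.6, 1], -55, 0.75]
    - [[-5.5, 22.6, 2], -55, 0.75]
    - [[-5.5, 22.6, 4], -55, 0.75]
    - [[-5.5, 22.6, 5], -55, 0.75]

```text
time_s: 7.45
position: [0.5371, -0.0633, 0.1349]
orientation: [-0.383, 0.924, -0.004, 0.001]
wrist_force: [0.2, -0.1, -0.2]
gripper_width: 0.0642
```

Run:
```python
from h import *
go(.538,-.0625,.05,135)
p,d,ci=cap('top','t3.png');C=cloud(ci,d)
hsv=cv2.cvtColor(p,cv2.COLOR_RGB2HSV);H,S,V=[hsv[...,i].astype(int) for i in range(3)]
reg=(C[...,0]>.25)&(C[...,0]<.75)&(C[...,1]>-.36)&(C[...,1]<.2)
for nm,hm in (('red',(H<8)|(H>172)),('blue',(H>105)&(H<130)),('green',(H>45)&(H<85))):
    k,l,st,ce=cv2.connectedComponentsWithStats((reg&hm&(S>140)&(V>50)).astype(np.uint8))
    for i in range(1,k):
        if st[i,4]>80: zz=np.median(C[l==i][:,2]);print(nm,st[i],zz.round(4),onz(ci,*ce[i],zz).round(4))
```

```text
t 7.45 pos [ 0.5371 -0.0633  0.1349] yaw 135.0 w 0.0642 F [ 0.2 -0.1 -0.2] tilt [ 0.0052 -0.0073 -1.    ] -> shift cm [-0.13  0.06  8.49] turn 0.0
red [270 252  13  24 223] 0.0146 [0.4982 0.0144 0.0146]
red [393 279  21  20 316] 0.1006 [ 0.4409 -0.2725  0.1006]
blue [249 232  24  24 384] 0.1087 [0.5403 0.0487 0.1087]
```

View pics/t3.png

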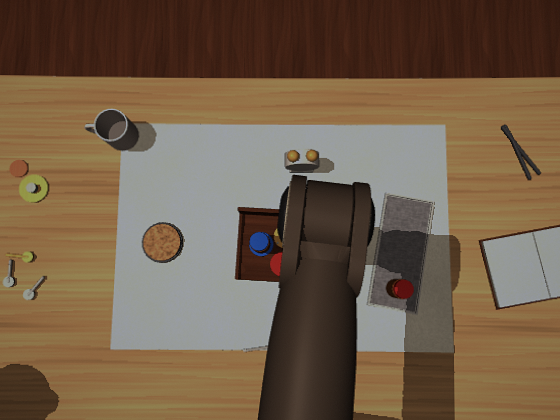

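The red jar stands upright on the tray (lid at (403,288), z 0.1006). Now I descend on green, grip and lift.

Request:
apply_moves:
  steps:
    - [[-0.1, 0, 4], 0, 0.75]
    - [[-0.1, 0, 7], 0, 0.75]
    - [[-0.1, 0, 8.4], 0, 0.75]
    - [[-0.1, 0, 8.5], 0, 0.75]
    - [[-0.1, 0, 8.5], 0, 0.75]

```text
time_s: 8.0
position: [0.5374, -0.0632, 0.049]
orientation: [-0.383, 0.924, -0.004, 0.0]
wrist_force: [1.0, 0.0, 0.4]
gripper_width: 0.0638
```

Request:
apply_moves:
  steps:
    - [[0, 0, 0], 0, 0.4]
    - [[0, 0, 0], 0, 0.4]
    - [[0, 0, 0], 0, 0.4]
    - [[0, 0, 0], 0, 0.4]
    - [[0, 0, 0], 0, 0.4]
    - [[0, 0, 0], 0, 0.4]
    - [[0, 0, -1], 0, 0.4]
    - [[0, 0, -4], 0, 0.4]
    - [[0, 0, -8], 0, 0.4]
    - [[0, 0, -12], 0, 0.4]
    - [[0, 0, -12], 0, 0.4]
    - [[0, 0, -12], 0, 0.4]

```text
time_s: 9.2
position: [0.5379, -0.0626, 0.1704]
orientation: [-0.382, 0.924, -0.005, 0.001]
wrist_force: [-0.1, 1.1, -2.3]
gripper_width: 0.0426
```

Run:
```python
from h import *
go(.6113,-.3051,.165,80.1)
```

```text
t 9.2 pos [ 0.5379 -0.0626  0.1704] yaw 134.98 w 0.0426 F [-0.1  1.1 -2.3] tilt [ 0.0058 -0.0075 -1.    ] -> shift cm [ 11.95 -22.34   0.76] turn 54.88
```

Request:
apply_moves:
  steps:
    - [[11.9, -22.4, 0.5], 54.9, 0.4]
    - [[11.9, -22.4, 0.5], 54.9, 0.4]
    - [[11.9, -22.4, 0.5], 54.9, 0.4]
    - [[11.9, -22.4, 0.5], 54.9, 0.4]
    - [[11.9, -22.4, 0.5], 54.9, 0.4]
    - [[11.9, -22.4, 0.5], 54.9, 0.4]
    - [[11.9, -22.4, 0.5], 54.9, 0.4]
    - [[11.9, -22.4, 1], 54.9, 0.4]
    - [[11.9, -22.4, 4], 54.9, 0.4]
    - [[11.9, -22.4, 8], 54.9, 0.4]
    - [[11.9, -22.4, 11], 54.9, 0.4]
    - [[11.9, -22.4, 11.5], 54.9, 0.4]

```text
time_s: 10.4
position: [0.6092, -0.3038, 0.0516]
orientation: [0.085, 0.996, -0.002, -0.001]
wrist_force: [0.1, 0.7, -2.2]
gripper_width: 0.0425
```

Run:
```python
from h import *
go(.6113,-.3051,.041,80.1)
```

```text
t 10.4 pos [ 0.6092 -0.3038  0.0516] yaw 80.2 w 0.0425 F [ 0.1  0.7 -2.2] tilt [-0.0027 -0.0033 -1.    ] -> shift cm [-0.23 -0.09  1.06] turn 0.1
```

Request:
apply_moves:
  steps:
    - [[0, 0, 0.4], 0, 0.4]
    - [[0, 0, 0.7], 0, 0.4]
    - [[0, 0, 0.9], 0, 0.4]
    - [[0, 0, 1.0], 0, 0.4]
    - [[0, 0, 1.0], 0, 0.4]

```text
time_s: 10.9
position: [0.6097, -0.3041, 0.0426]
orientation: [0.085, 0.996, -0.002, -0.0]
wrist_force: [0.8, 0.7, -2.3]
gripper_width: 0.0427
```

Request:
apply_moves:
  steps:
    - [[0, 0, 0.1], 0, 0.4]
    - [[0, 0, 0.2], 0, 0.4]
    - [[0, 0, 0.3], 0, 0.4]
    - [[0, 0, 0.3], 0, 0.4]

```text
time_s: 11.3
position: [0.6108, -0.3045, 0.0419]
orientation: [0.085, 0.996, -0.003, 0.001]
wrist_force: [-0.3, 1.3, 7.3]
gripper_width: 0.0427
```

Contact at 7 N. I release, raise and check blue.

Request:
apply_moves:
  steps:
    - [[0, 0, 0], 0, 0.55]
    - [[0, 0, 0], 0, 0.65]
    - [[0, 0, 0], 0, 0.75]
    - [[0, 0, 0], 0, 0.75]
    - [[0, 0, 0], 0, 0.75]
    - [[0, 0, -3], 0, 0.75]
    - [[0, 0, -7], 0, 0.75]
    - [[0, 0, -11], 0, 0.75]
    - [[0, 0, -13], 0, 0.75]
    - [[0, 0, -13], 0, 0.75]

```text
time_s: 12.3
position: [0.6122, -0.3046, 0.1761]
orientation: [0.085, 0.996, -0.004, 0.004]
wrist_force: [0.3, -0.2, -0.7]
gripper_width: 0.0639
```

Run:
```python
from h import *
go(.545,.0508,.17,90)
```

```text
t 12.3 pos [ 0.6122 -0.3046  0.1761] yaw 80.2 w 0.0639 F [ 0.3 -0.2 -0.7] tilt [ 0.0078 -0.0083 -0.9999] -> shift cm [12.67 33.88  0.26] turn -9.8
```

Request:
apply_moves:
  steps:
    - [[12.7, 33.9, 0], 45, 0.75]
    - [[12.7, 33.9, 0], 45, 0.75]
    - [[12.7, 33.9, 0], 45, 0.75]
    - [[12.7, 33.9, 0], 45, 0.75]
    - [[12.7, 33.9, 0], 45, 0.75]
    - [[12.7, 33.9, 0], 45, 0.75]
    - [[12.7, 33.9, 0], 45, 0.75]
    - [[12.7, 33.9, 0], 45, 0.75]
    - [[12.7, 33.9, 0.5], 45, 0.75]
    - [[12.7, 33.9, 2], 45, 0.75]
    - [[12.7, 33.9, 4], 45, 0.75]
    - [[12.7, 33.9, 4], 45, 0.75]

```text
time_s: 13.5
position: [0.5433, 0.0492, 0.1291]
orientation: [0.461, 0.887, -0.004, 0.003]
wrist_force: [-0.2, -0.2, 0.5]
gripper_width: 0.0639
```

Run:
```python
from h import *
go(.545,.0508,.050,35)
```

```text
t 13.5 pos [0.5433 0.0492 0.1291] yaw 35.12 w 0.0639 F [-0.2 -0.2  0.5] tilt [ 0.0023 -0.0094 -1.    ] -> shift cm [0.11 0.26 7.91] turn 0.12
```

Request:
apply_moves:
  steps:
    - [[0.1, 0.2, 3], 0, 0.75]
    - [[0.1, 0.2, 6], 0, 0.75]
    - [[0.1, 0.2, 7.9], 0, 0.75]
    - [[0.1, 0.2, 8], 0, 0.75]
    - [[0.1, 0.2, 8], 0, 0.75]

```text
time_s: 14.0
position: [0.5447, 0.0496, 0.0495]
orientation: [0.461, 0.887, -0.004, 0.003]
wrist_force: [-0.3, -0.4, -0.2]
gripper_width: 0.064
```

Request:
apply_moves:
  steps:
    - [[0, 0, 0], 0, 0.4]
    - [[0, 0, 0], 0, 0.4]
    - [[0, 0, 0], 0, 0.4]
    - [[0, 0, 0], 0, 0.4]
    - [[0, 0, 0], 0, 0.4]
    - [[0, 0, 0], 0, 0.4]
    - [[0, 0, -1], 0, 0.4]
    - [[0, 0, -4], 0, 0.4]
    - [[0, 0, -8], 0, 0.4]
    - [[0, 0, -12], 0, 0.4]
    - [[0, 0, -12], 0, 0.4]
    - [[0, 0, -12], 0, 0.4]

```text
time_s: 15.2
position: [0.5455, 0.0509, 0.1713]
orientation: [0.461, 0.887, -0.003, 0.004]
wrist_force: [-0.6, -0.0, -1.9]
gripper_width: 0.0414
```

Run:
```python
from h import *
go(.5275,-.2905,.165,80.1)
```

```text
t 15.2 pos [0.5455 0.0509 0.1713] yaw 35.07 w 0.0414 F [-0.6 -0.  -1.9] tilt [ 0.0053 -0.0091 -0.9999] -> shift cm [-26.9  -21.08   0.93] turn -45.03
```

Request:
apply_moves:
  steps:
    - [[-26.9, -21.1, 0], -45, 0.4]
    - [[-26.9, -21.1, 0], -45, 0.4]
    - [[-26.9, -21.1, 0], -45, 0.4]
    - [[-26.9, -21.1, 0], -45, 0.4]
    - [[-26.9, -21.1, 0], -45, 0.4]
    - [[-26.9, -21.1, 0], -45, 0.4]
    - [[-26.9, -21.1, 0], -45, 0.4]
    - [[-26.9, -21.1, 0], -45, 0.4]
    - [[-26.9, -21.1, 0], -45, 0.4]
    - [[-26.9, -21.1, 3], -45, 0.4]
    - [[-26.9, -21.1, 6], -45, 0.4]
    - [[-26.9, -21.1, 9], -45, 0.4]

```text
time_s: 16.4
position: [0.5276, -0.2894, 0.0828]
orientation: [0.086, 0.996, -0.004, 0.003]
wrist_force: [-0.4, 0.3, -0.9]
gripper_width: 0.0416
```

Run:
```python
from h import *
go(.5275,-.2905,.041,80.1)
```

```text
t 16.4 pos [ 0.5276 -0.2894  0.0828] yaw 80.15 w 0.0416 F [-0.4  0.3 -0.9] tilt [ 0.0047 -0.0081 -1.    ] -> shift cm [ 0.02 -0.08  4.18] turn 0.05
```

Request:
apply_moves:
  steps:
    - [[0, -0.1, 2], 0, 0.4]
    - [[0, -0.1, 3.3], 0, 0.4]
    - [[0, -0.1, 3.7], 0, 0.4]
    - [[0, -0.1, 3.9], 0, 0.4]
    - [[0, -0.1, 4.1], 0, 0.4]
    - [[0, -0.1, 4.2], 0, 0.4]
    - [[0, -0.1, 4.2], 0, 0.4]

```text
time_s: 17.1
position: [0.5286, -0.291, 0.0429]
orientation: [0.086, 0.996, -0.004, 0.004]
wrist_force: [-1.4, 1.8, 5.0]
gripper_width: 0.0415
```

Request:
apply_moves:
  steps:
    - [[0, 0, 0], 0, 0.55]
    - [[0, 0, 0], 0, 0.65]
    - [[0, 0, 0], 0, 0.75]
    - [[0, 0, 0], 0, 0.75]
    - [[0, 0, 0], 0, 0.75]
    - [[0, 0, -3], 0, 0.75]
    - [[0, 0, -7], 0, 0.75]
    - [[0, 0, -11], 0, 0.75]
    - [[0, 0, -15], 0, 0.75]
    - [[0, 0, -15], 0, 0.75]
    - [[0, 0, -15], 0, 0.75]

```text
time_s: 18.2
position: [0.5281, -0.29, 0.1938]
orientation: [0.086, 0.996, -0.005, 0.005]
wrist_force: [-0.7, -0.3, -0.4]
gripper_width: 0.0641
```

```bash
cat >> h.py <<'E'
def comps(p,C,ci,z0=.0,z1=.2,box=(.25,.75,-.42,.2)):
    hsv=cv2.cvtColor(p,cv2.COLOR_RGB2HSV);H,S,V=[hsv[...,i].astype(int) for i in range(3)]
    reg=(C[...,0]>box[0])&(C[...,0]<box[1])&(C[...,1]>box[2])&(C[...,1]<box[3])&(C[...,2]>z0)&(C[...,2]<z1)
    for nm,hm in (('red',(H<8)|(H>172)),('blue',(H>105)&(H<130)),('green',(H>45)&(H<85)),('brass',(H>18)&(H<35)&(V>70))):
        k,l,st,ce=cv2.connectedComponentsWithStats((reg&hm&(S>110)&(V>40)).astype(np.uint8))
        for i in range(1,k):
            if st[i,4]>100:
                zz=np.median(C[l==i][:,2]);v,u=np.nonzero(l==i);q=onz(ci,u,v,zz);(c,w,a)=cv2.minAreaRect(q[:,:2].astype(np.float32))
                print(nm,st[i,4],'z',zz.round(4),'ctr',onz(ci,*ce[i],zz).round(4)[:2],'rect',np.round(c,4),np.round(w,4))
E
python3 - <<'E'
from h import *
go(.565,-.006,.15,90)
p,d,ci=cap('top','t4.png');C=cloud(ci,d);comps(p,C,ci)
p,d,ci=cap('scene','s4.png');C=cloud(ci,d);print('scene');comps(p,C,ci)
E
```

```text
t 18.2 pos [ 0.5281 -0.29    0.1938] yaw 80.15 w 0.0641 F [-0.7 -0.3 -0.4] tilt [ 0.0096 -0.0099 -0.9999] -> shift cm [ 1.27 28.65  4.13] turn -9.85
red 503 z 0.0146 ctr [ 4.968e-01 -3.000e-04] rect [ 4.961e-01 -4.000e-04] [0.0581 0.0585]
red 325 z 0.1006 ctr [ 0.4413 -0.2725] rect [ 0.4415 -0.2721] [0.0443 0.0422]
red 360 z 0.0236 ctr [ 0.3117 -0.0349] rect [ 0.3115 -0.0342] [0.0236 0.0847]
blue 466 z 0.0147 ctr [0.545  0.0519] rect [0.5456 0.0514] [0.0563 0.0589]
blue 210 z 0.1007 ctr [ 0.5217 -0.2872] rect [ 0.5211 -0.2864] [0.0435 0.0302]
green 276 z 0.101 ctr [ 0.611 -0.301] rect [ 0.6107 -0.3012] [0.0391 0.041 ]
green 468 z 0.0146 ctr [ 0.5378 -0.0624] rect [ 0.5379 -0.0624] [0.0568 0.0572]
brass 119 z 0.0418 ctr [ 0.5692 -0.0189] rect [ 0.5705 -0.0167] [0.0523 0.0269]
brass 117 z 0.0418 ctr [0.5532 0.0065] rect [0.5524 0.0045] [0.0526 0.024 ]
scene
red 221 z 0.0198 ctr [ 0.3174 -0.0419] rect [ 0.3164 -0.0406] [0.0339 0.1   ]
red 241 z 0.0141 ctr [ 0.4928 -0.0033] rect [ 0.4922 -0.003 ] [0.0522 0.0616]
red 298 z 0.0993 ctr [ 0.4495 -0.2788] rect [ 0.449  -0.2788] [0.0408 0.0615]
blue 162 z 0.0144 ctr [0.5442 0.0576] rect [0.5437 0.0582] [0.0418 0.0538]
blue 249 z 0.1 ctr [ 0.5277 -0.2911] rect [ 0.5276 -0.2902] [0.0426 0.0409]
green 284 z 0.0142 ctr [ 0.5358 -0.0642] rect [ 0.5348 -0.0635] [0.0583 0.0534]
green 290 z 0.1 ctr [ 0.6118 -0.3038] rect [ 0.6114 -0.304 ] [0.0404 0.0427]
```

View pics/t4.png

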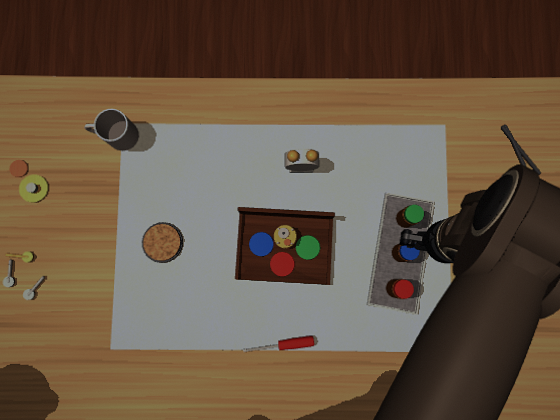

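All three jars are upright on the tray (lids at (403,288), (410,252), (415,213)). The shelf now holds only the movement, at (285,236).

Run:
```python
from h import *
ci=r.camera_info('top');p=cv2.imread('pics/t4.png')[:,:,::-1].copy();d=np.load('top0.npz')['d']
p2,d2,ci=cap('top');C=cloud(ci,d2)
V=p2.max(2)
print('z of patch',np.median(C[232:242,280:290,2]))
m=(C[...,0]>.52)&(C[...,0]<.602)&(abs(C[...,1]+.006)<.042)&(C[...,2]>.03)&(C[...,2]<.06)
q=C[m];print(m.sum(),np.percentile(q,[1,50,99],axis=0).round(4),((q.min(0)+q.max(0))/2).round(4))
h=p2[...,0].astype(int)
m2=((C[...,0]>.52)&(C[...,0]<.602)&(abs(C[...,1]+.006)<.042)&(h>75)&(p2[...,1]>60)).astype(np.uint8)
v,u=np.nonzero(m2);c,rad=cv2.minEnclosingCircle(np.stack([u,v],1).astype(np.float32));print(c,rad,onz(ci,*c,.046),m2.sum())
go(.563,-.006,.13,90)
```

```text
z of patch 0.04512412811112276
396 [[ 0.5377 -0.0313  0.0369]
 [ 0.5619 -0.0051  0.043 ]
 [ 0.5884  0.019   0.0513]] [ 0.5623 -0.0061  0.0436]
(284.1612243652344, 235.91368103027344) 11.56921100616455 [ 0.561878   -0.00536614  0.046     ] 397
t 18.35 pos [ 0.5268 -0.2893  0.1912] yaw 80.15 w 0.0637 F [ 0.1 -0.2 -0.1] tilt [ 0.0052 -0.0076 -1.    ] -> shift cm [ 1.32 28.57  5.92] turn -9.85
```

Request:
apply_moves:
  steps:
    - [[0.6, 28.7, 3], -9.9, 0.95]
    - [[0.6, 28.7, 3], -9.9, 0.95]
    - [[0.6, 28.7, 3], -9.9, 0.95]
    - [[0.6, 28.7, 3], -9.9, 0.95]
    - [[0.6, 28.7, 3], -9.9, 0.95]
    - [[0.6, 28.7, 3], -9.9, 0.95]
    - [[0.6, 28.7, 3], -9.9, 0.95]
    - [[0.6, 28.7, 3], -9.9, 0.95]
    - [[0.6, 28.7, 6], -9.9, 0.95]
    - [[0.6, 28.7, 6], -9.9, 0.95]

```text
time_s: 19.35
position: [0.5679, -0.0071, 0.1256]
orientation: [0.0, 1.0, -0.004, -0.001]
wrist_force: [-0.3, 0.4, -0.9]
gripper_width: 0.0811
```

Run:
```python
from h import *
go(.563,-.006,.014,90)
p,d,ci=cap('wrist','w5.png')
```

```text
t 19.35 pos [ 0.5679 -0.0071  0.1256] yaw 89.96 w 0.0811 F [-0.3  0.4 -0.9] tilt [-0.0011 -0.0078 -1.    ] -> shift cm [ 0.47  0.2  11.16] turn -0.04
```

View pics/w5.png

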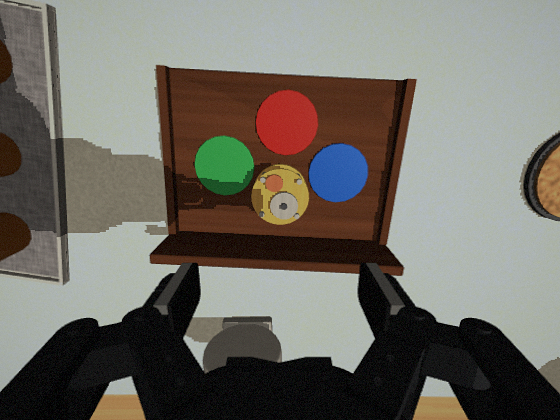

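The view shows the movement free at (282,195), the coasters round it and the jaws straddling it. Descending.

Request:
apply_moves:
  steps:
    - [[0.5, 0.1, 0], 0, 0.95]
    - [[0.5, 0.1, 4], 0, 0.95]
    - [[0.5, 0.1, 7], 0, 0.95]
    - [[0.5, 0.1, 9], 0, 0.95]
    - [[0.5, 0.1, 10.5], 0, 0.95]
    - [[0.5, 0.1, 11.1], 0, 0.95]
    - [[0.5, 0.1, 11.1], 0, 0.95]

```text
time_s: 20.1
position: [0.5633, -0.0075, 0.0166]
orientation: [0.001, 1.0, -0.004, 0.0]
wrist_force: [-0.5, -0.2, -0.4]
gripper_width: 0.0811
```

Run:
```python
from h import *
go(.5622,-.0058,.014,90)
```

```text
t 20.1 pos [ 0.5633 -0.0075  0.0166] yaw 89.9 w 0.0811 F [-0.5 -0.2 -0.4] tilt [ 2.0e-04 -7.8e-03 -1.0e+00] -> shift cm [0.11 0.17 0.26] turn -0.1
```

Request:
apply_moves:
  steps:
    - [[0.1, 0.2, 0.2], 0, 0.9]
    - [[0.1, 0.2, 0.2], 0, 0.55]
    - [[0.1, 0.2, 0.2], 0, 0.55]
    - [[0.1, 0.2, 0.2], 0, 0.55]
    - [[0.1, 0.2, 0.2], 0, 0.55]
    - [[0.1, 0.2, 0.2], 0, 0.55]
    - [[0.1, 0.2, 0.2], 0, 0.55]
    - [[0.1, 0.2, -1], 0, 0.55]
    - [[0.1, 0.2, -4], 0, 0.55]
    - [[0.1, 0.2, -8], 0, 0.55]
    - [[0.1, 0.2, -11], 0, 0.55]
    - [[0.1, 0.2, -11], 0, 0.55]

```text
time_s: 21.3
position: [0.5651, -0.0046, 0.1325]
orientation: [0.001, 1.0, -0.004, 0.004]
wrist_force: [0.7, -0.5, 0.8]
gripper_width: 0.0467
```

Run:
```python
from h import *
p,d,ci=cap('wrist','w6.png')
go(.5477,.2951,.12,90)
```

```text
t 21.35 pos [ 0.5641 -0.0046  0.1299] yaw 89.91 w 0.0467 F [ 0.2 -0.2 -0.8] tilt [ 0.0057 -0.0078 -1.    ] -> shift cm [ 1.69 29.98  0.74] turn -0.09
```

View pics/w6.png

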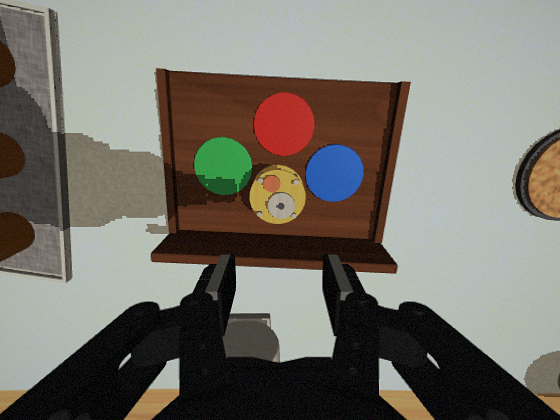

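The grasp missed: the movement is still on the shelf at (278,195), so the pads sat too high. I'll re-measure it from this view and go lower.

Run:
```python
from h import *
p,d,ci=cap('wrist');C=cloud(ci,d)
comps(p,C,ci,.03,.06,(.5,.62,-.06,.06))
m=(C[...,0]>.52)&(C[...,0]<.602)&(abs(C[...,1]+.006)<.042)&(C[...,2]>.025)&(C[...,2]<.06)
q=C[m];print(m.sum(),np.percentile(q,[1,50,99],axis=0).round(4),np.histogram(q[:,2],bins=np.arange(.024,.056,.003)))
t=q[q[:,2]>.04];print(((t.max(0)+t.min(0))/2).round(4),np.ptp(t,axis=0))
go(.5622,-.0058,.06,90)
```

```text
brass 1439 z 0.0417 ctr [ 0.5573 -0.0071] rect [ 0.5593 -0.0069] [0.0533 0.0535]
2448 [[ 0.5343 -0.032   0.0398]
 [ 0.5584 -0.0068  0.0423]
 [ 0.5848  0.0181  0.0474]] (array([   2,    3,    0,    0,    7, 1008,  648,  769,   11,    0]), array([0.024, 0.027, 0.03 , 0.033, 0.036, 0.039, 0.042, 0.045, 0.048,
       0.051, 0.054]))
[ 0.5597 -0.0069  0.0444] [0.0535474  0.05361497 0.00885213]
t 21.4 pos [ 0.563  -0.0046  0.1279] yaw 89.91 w 0.0467 F [0.7 0.1 0.1] tilt [ 0.0025 -0.0078 -1.    ] -> shift cm [ 0.09 -0.06  6.79] turn -0.09
```

Request:
apply_moves:
  steps:
    - [[0.2, -0.2, 0], 0, 0.95]
    - [[0.2, -0.2, 2], 0, 0.95]
    - [[0.2, -0.2, 4], 0, 0.95]
    - [[0.2, -0.2, 7], 0, 0.95]
    - [[0.2, -0.2, 9], 0, 0.95]
    - [[0.2, -0.2, 10.5], 0, 0.95]
    - [[0.2, -0.2, 11.3], 0, 0.95]
    - [[0.2, -0.2, 11.6], 0, 0.95]
    - [[0.2, -0.2, 11.7], 0, 0.95]

```text
time_s: 22.3
position: [0.561, -0.0076, 0.0106]
orientation: [0.001, 1.0, -0.004, 0.001]
wrist_force: [-0.6, 0.6, -0.3]
gripper_width: 0.0811
```

Run:
```python
from h import *
go(.5605,-.0065,.010,90)
```

```text
t 22.3 pos [ 0.561  -0.0076  0.0106] yaw 89.9 w 0.0811 F [-0.6  0.6 -0.3] tilt [ 0.0019 -0.0078 -1.    ] -> shift cm [0.05 0.11 0.06] turn -0.1
```

Request:
apply_moves:
  steps:
    - [[0, 0.1, 0.0], 0, 0.7]
    - [[0, 0.1, 0.0], 0, 0.6]
    - [[0, 0.1, 0.0], 0, 0.5]
    - [[0, 0.1, 0.0], 0, 0.4]
    - [[0, 0.1, 0.0], 0, 0.4]
    - [[0, 0.1, 0.0], 0, 0.4]
    - [[0, 0.1, 0.0], 0, 0.4]
    - [[0, 0.1, 0.0], 0, 0.4]

```text
time_s: 23.1
position: [0.561, -0.0066, 0.0106]
orientation: [0.001, 1.0, -0.004, 0.001]
wrist_force: [0.2, -0.5, -0.1]
gripper_width: 0.0344
```

Run:
```python
from h import *
p,d,ci=cap('wrist'); q,d2,_=cap('scene')
a=cv2.resize(q[130:270,170:360],(600,442))
cv2.imwrite('pics/c7.png',np.vstack([p[120:420,:,::-1],cv2.resize(a,(560,300))[:,:,::-1]]))
V=np.array(ci['view']);print('cam',(-V[:3,:3].T@V[:3,3]).round(3))
```

```text
cam [ 0.481 -0.005  0.19 ]
```

View pics/c7.png

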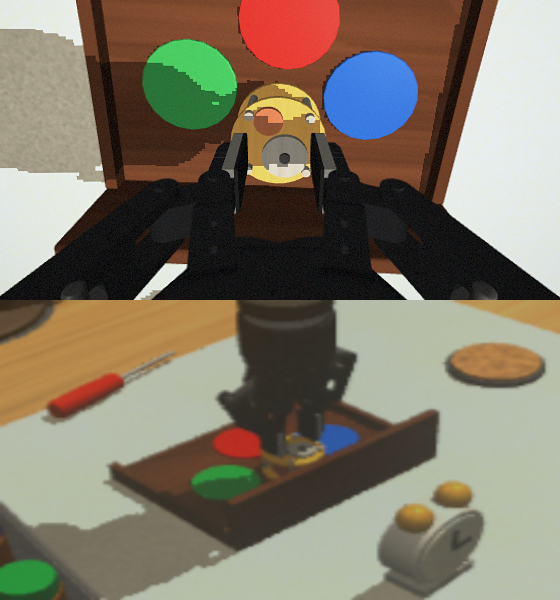

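Run:
```python
from h import *
s=r.sense();print(s['position'],s['joint_positions'].round(3),s['tau'].round(2))
p,d,ci=cap('wrist');C=cloud(ci,d)
for (c,rr) in ((228,262),(234,268),(240,280),(244,300),(318,262),(322,268),(325,280),(318,300)):
    print(c,rr,C[rr,c].round(4),p[rr,c])
R=Ro.from_quat(s['orientation']).as_matrix();q=(C-s['position'])@R
dark=(p.max(2)<60)&(d>0)
for lo,hi in ((-.06,-.01),(.01,.06)):
    m=dark&(abs(q[...,0])<.02)&(q[...,1]>lo)&(q[...,1]<hi)&(q[...,2]>-.06)
    k=q[m];print(m.sum(),np.percentile(k,[1,50,99],axis=0).round(4),k[:,2].max())
```

```text
[ 0.56104912 -0.00661226  0.0106404 ] [-0.007  0.254 -0.294  1.022 -0.008 -0.005] [ 0.000e+00 -4.929e+01  3.282e+01 -3.000e-02 -3.000e-02  0.000e+00]
228 262 [ 0.5528 -0.0322  0.0549] [38 26 22]
234 268 [ 0.5488 -0.0269  0.0683] [84 81 76]
240 280 [ 0.5505 -0.0231  0.076 ] [16 17 10]
244 300 [ 0.5682 -0.0233  0.0654] [0 0 0]
318 262 [0.5488 0.0131 0.0621] [84 84 79]
322 268 [0.5488 0.0143 0.068 ] [85 83 76]
325 280 [0.5487 0.0141 0.0788] [84 81 79]
318 300 [0.5567 0.0111 0.0816] [ 4 12  6]
589 [[-0.0178 -0.0582 -0.0598]
 [ 0.0076 -0.0254 -0.0486]
 [ 0.0179 -0.0166 -0.    ]] 0.0009499312855786682
441 [[-0.0087  0.017  -0.0598]
 [ 0.0079  0.0179 -0.0519]
 [ 0.0126  0.0305 -0.0016]] 1.4441201843959469e-05
```

Run:
```python
from h import *
p,d,ci=cap('wrist');C=cloud(ci,d)
for c in (228,236,318,324):
    print(c,[(rr,*C[rr,c].round(3).tolist(),int(p[rr,c].max())) for rr in range(244,276,3)])
```

```text
228 [(244, 0.562, -0.04, 0.012, 63), (247, 0.565, -0.041, 0.01, 62), (250, 0.568, -0.041, 0.01, 60), (253, 0.569, -0.041, 0.011, 68), (256, 0.571, -0.041, 0.012, 66), (259, 0.573, -0.041, 0.012, 69), (262, 0.553, -0.032, 0.054, 44), (265, 0.552, -0.031, 0.059, 20), (268, 0.549, -0.03, 0.068, 72), (271, 0.549, -0.029, 0.07, 86), (274, 0.549, -0.029, 0.074, 86)]
236 [(244, 0.549, -0.03, 0.041, 165), (247, 0.55, -0.03, 0.042, 167), (250, 0.552, -0.03, 0.042, 165), (253, 0.549, -0.028, 0.052, 67), (256, 0.549, -0.028, 0.056, 84), (259, 0.549, -0.027, 0.059, 83), (262, 0.549, -0.027, 0.063, 84), (265, 0.549, -0.026, 0.065, 82), (268, 0.549, -0.026, 0.068, 83), (271, 0.548, -0.025, 0.072, 84), (274, 0.549, -0.025, 0.073, 89)]
318 [(244, 0.549, 0.016, 0.041, 168), (247, 0.55, 0.016, 0.043, 166), (250, 0.552, 0.016, 0.043, 164), (253, 0.549, 0.014, 0.052, 68), (256, 0.549, 0.014, 0.056, 83), (259, 0.549, 0.014, 0.059, 83), (262, 0.549, 0.013, 0.063, 78), (265, 0.549, 0.013, 0.064, 74), (268, 0.549, 0.012, 0.068, 25), (271, 0.548, 0.012, 0.072, 20), (274, 0.549, 0.012, 0.073, 23)]
324 [(244, 0.562, 0.024, 0.012, 118), (247, 0.565, 0.024, 0.011, 133), (250, 0.567, 0.024, 0.011, 197), (253, 0.554, 0.019, 0.042, 147), (256, 0.549, 0.017, 0.055, 79), (259, 0.549, 0.016, 0.06, 85), (262, 0.549, 0.016, 0.062, 86), (265, 0.549, 0.016, 0.065, 83), (268, 0.549, 0.015, 0.068, 83), (271, 0.549, 0.015, 0.071, 86), (274, 0.549, 0.014, 0.074, 82)]
```

Run:
```python
from h import *
s=r.sense();p,d,ci=cap('wrist');C=cloud(ci,d);R=Ro.from_quat(s['orientation']).as_matrix();q=(C-s['position'])@R
for rr in range(330,420,12): print(rr,[(c,*q[rr,c].round(3).tolist()) for c in (200,230,280,330)])
```

```text
330 [(200, 0.019, -0.023, -0.107), (230, 0.017, -0.015, -0.105), (280, -0.05, 0.001, -0.026), (330, 0.018, 0.016, -0.106)]
342 [(200, 0.018, -0.022, -0.111), (230, 0.018, -0.014, -0.111), (280, 0.079, 0.0, -0.179), (330, 0.019, 0.015, -0.112)]
354 [(200, 0.018, -0.021, -0.115), (230, 0.018, -0.013, -0.116), (280, -0.051, 0.001, -0.044), (330, 0.018, 0.014, -0.116)]
366 [(200, 0.018, -0.02, -0.119), (230, 0.018, -0.012, -0.119), (280, 0.011, 0.001, -0.112), (330, 0.018, 0.014, -0.119)]
378 [(200, 0.018, -0.019, -0.123), (230, 0.019, -0.012, -0.124), (280, 0.012, 0.001, -0.118), (330, 0.018, 0.013, -0.123)]
390 [(200, 0.018, -0.018, -0.126), (230, 0.02, -0.011, -0.128), (280, 0.012, 0.001, -0.121), (330, 0.02, 0.012, -0.128)]
402 [(200, 0.02, -0.017, -0.131), (230, 0.02, -0.01, -0.131), (280, 0.012, 0.001, -0.124), (330, 0.019, 0.012, -0.13)]
414 [(200, 0.019, -0.016, -0.133), (230, 0.021, -0.01, -0.134), (280, 0.013, 0.001, -0.128), (330, 0.02, 0.011, -0.134)]
```

Request:
apply_moves:
  steps:
    - [[0, 0, -1], 0, 0.4]
    - [[0, 0, -3], 0, 0.4]
    - [[0, 0, -5], 0, 0.4]
    - [[0, 0, -5], 0, 0.8]
    - [[0, 0, -5], 0, 0.8]
    - [[0, 0, -5], 0, 0.8]
    - [[0, 0, -5], 0, 0.8]

```text
time_s: 24.05
position: [0.5602, -0.0062, 0.0596]
orientation: [0.001, 1.0, -0.004, 0.0]
wrist_force: [-0.2, -0.2, -0.3]
gripper_width: 0.0683
```

Run:
```python
from h import *
s=r.sense();p,d,ci=cap('wrist','w8.png');C=cloud(ci,d);R=Ro.from_quat(s['orientation']).as_matrix();q=(C-s['position'])@R
print(s['position'],s['gripper_width'])
m=(abs(q[...,0])<.016)&(abs(q[...,1])>.03)&(abs(q[...,1])<.062)&(d>0)&(d<.16)&(q[...,2]<-.002)&(q[...,2]>-.08)
for sg in (1,-1):
    k=m&(np.sign(q[...,1])==sg);z=q[k];o=z[:,2].argsort()[::-1][:400:40];print(k.sum(),z[o].round(4).tolist(),[tuple(np.argwhere(k)[i]) for i in o[:3]])
```

```text
[ 0.56021411 -0.00623502  0.0596151 ] 0.06825662062553306
1799 [[-0.0037, 0.0344, -0.043], [-0.0063, 0.0338, -0.0465], [-0.0005, 0.0341, -0.0482], [0.0121, 0.0364, -0.0495], [0.0121, 0.0376, -0.0505], [0.0121, 0.0368, -0.0516], [0.0001, 0.034, -0.0528], [0.0078, 0.0459, -0.0536], [0.0115, 0.039, -0.0545], [0.0083, 0.0439, -0.0553]] [(np.int64(281), np.int64(343)), (np.int64(289), np.int64(343)), (np.int64(281), np.int64(345))]
1786 [[-0.0048, -0.0342, -0.0432], [-0.0024, -0.034, -0.0461], [-0.0065, -0.0338, -0.0481], [0.012, -0.0343, -0.0494], [0.0126, -0.0398, -0.0506], [0.0121, -0.0391, -0.0517], [-0.0099, -0.0341, -0.0527], [0.0017, -0.034, -0.0537], [0.0016, -0.0339, -0.0545], [0.0119, -0.0386, -0.0554]] [(np.int64(283), np.int64(214)), (np.int64(282), np.int64(213)), (np.int64(291), np.int64(213))]
```

The wrist depth shows the fingertips sit about 34 mm behind the reported TCP, and 42 mm behind at this opening. That is why the grasp missed and why the jars were gripped at their lids. I'll go lower, with force checks.

Request:
apply_moves:
  steps:
    - [[0, 0, 0], 0, 0.95]
    - [[0, 0, 0], 0, 0.95]
    - [[0, 0, 3], 0, 0.95]
    - [[0, 0, 5], 0, 0.95]
    - [[0, 0, 6.5], 0, 0.95]
    - [[0, 0, 7.2], 0, 0.95]
    - [[0, 0, 7.7], 0, 0.95]
    - [[0, 0, 8.0], 0, 0.95]
    - [[0, 0, 8.0], 0, 0.95]

```text
time_s: 25.0
position: [0.5605, -0.0068, -0.0201]
orientation: [0.001, 1.0, -0.004, 0.0]
wrist_force: [0.0, -0.3, -0.2]
gripper_width: 0.0813
```

Run:
```python
from h import *
s=r.sense();p,d,ci=cap('wrist');C=cloud(ci,d);R=Ro.from_quat(s['orientation']).as_matrix();q=(C-s['position'])@R
go(.5605,-.0065,-.022,90)
m=(abs(q[...,0])<.016)&(abs(q[...,1])>.037)&(abs(q[...,1])<.062)&(d>0)&(d<.19)&(q[...,2]<-.036)&(q[...,2]>-.08)&(p.max(2)<110)
z=C[m];print(m.sum(),np.percentile(z[:,2],[.5,2,5]),np.percentile(q[m][:,2],[99.5,98]))
t=C[(C[...,0]>.52)&(C[...,0]<.602)&(abs(C[...,1]+.006)<.034)&(C[...,2]>.039)&(C[...,2]<.05)&(p[...,0]>90)];print('mov',((t.max(0)+t.min(0))/2).round(4),np.ptp(t,axis=0))
```

```text
t 25.05 pos [ 0.5607 -0.0069 -0.0198] yaw 89.9 w 0.0809 F [ 0.4  0.5 -0.3] tilt [ 0.001  -0.0078 -1.    ] -> shift cm [0.02 0.04 0.22] turn -0.1
3692 [0.02862721 0.03005158 0.03205617] [-0.04880647 -0.05000846]
mov [ 0.5599 -0.0067  0.0436] [0.05520005 0.05382585 0.00915803]
```

Request:
apply_moves:
  steps:
    - [[0.1, 0, 0.3], 0, 0.9]
    - [[0.1, 0, 0.3], 0, 0.7]
    - [[0.1, 0, 0.3], 0, 0.55]
    - [[0.1, 0, 0.3], 0, 0.5]
    - [[0.1, 0, 0.3], 0, 0.5]
    - [[0.1, 0, 0.3], 0, 0.5]
    - [[0.1, 0, 0.3], 0, 0.5]
    - [[0.1, 0, 0.3], 0, 0.5]
  force: 50

```text
time_s: 25.85
position: [0.56, -0.007, -0.0223]
orientation: [0.001, 1.0, -0.004, 0.001]
wrist_force: [-1.3, -1.9, 5.2]
gripper_width: 0.0527
```

Gripped at 52.7 mm. Lifting.

Request:
apply_moves:
  steps:
    - [[0, 0, -0.5], 0, 0.5]
    - [[0, 0, -2], 0, 0.5]
    - [[0, 0, -5], 0, 0.5]
    - [[0, 0, -9], 0, 0.5]
    - [[0, 0, -12], 0, 0.5]
    - [[0, 0, -12], 0, 0.5]
    - [[0, 0, -12], 0, 0.5]

```text
time_s: 26.55
position: [0.56, -0.0059, 0.0977]
orientation: [0.001, 1.0, -0.004, 0.001]
wrist_force: [-0.1, -0.2, -2.3]
gripper_width: 0.0532
```

Run:
```python
from h import *
s=r.sense()
p,d,ci=cap('wrist','w9.png');C=cloud(ci,d)
m=(C[...,2]>.10)&(C[...,2]<.19)&(p[...,0]>110)&(p[...,1]>90)&(d<.2)&(p[...,2]<110)
t=C[m];print('mov in hand',m.sum(),np.percentile(t,[1,50,99],axis=0).round(4),s['position'])
# stand: cork (brown) circle from wrist
h=cv2.cvtColor(p,cv2.COLOR_RGB2HSV)
go(.5477,.2951,.10,90)
```

```text
mov in hand 6871 [[ 0.5339 -0.0308  0.1347]
 [ 0.5527 -0.0051  0.1616]
 [ 0.585   0.0203  0.1667]] [ 0.55995381 -0.00592432  0.09772531]
t 26.6 pos [ 0.5591 -0.0059  0.0966] yaw 89.91 w 0.0528 F [ 0.2 -0.1 -2.6] tilt [ 1.0e-04 -7.8e-03 -1.0e+00] -> shift cm [ 1.19 30.1  -0.58] turn -0.09
```

Request:
apply_moves:
  steps:
    - [[1.2, 30.1, 0], 0, 0.5]
    - [[1.2, 30.1, 0], 0, 0.5]
    - [[1.2, 30.1, 0], 0, 0.5]
    - [[1.2, 30.1, 0], 0, 0.5]
    - [[1.2, 30.1, 0], 0, 0.5]
    - [[1.2, 30.1, 0], 0, 0.5]
    - [[1.2, 30.1, 0], 0, 0.5]
    - [[1.2, 30.1, 2], 0, 0.5]
    - [[1.2, 30.1, 5], 0, 0.5]
    - [[1.2, 30.1, 7], 0, 0.5]
    - [[1.2, 30.1, 7], 0, 0.5]

```text
time_s: 27.7
position: [0.5442, 0.2922, 0.0189]
orientation: [0.001, 1.0, -0.006, -0.004]
wrist_force: [-0.0, 0.2, -2.2]
gripper_width: 0.0526
```

Run:
```python
from h import *
go(.5477,.2951,-.022,90)
p,d,ci=cap('wrist','w9.png');C=cloud(ci,d)
m=((C[...,2]>.005)&(C[...,2]<.02)&(abs(C[...,0]-.547)<.08)&(abs(C[...,1]-.295)<.08)).astype(np.uint8)
q=C[m>0];print(m.sum(),np.percentile(q,[1,50,99],axis=0).round(4))
# fit circle to outer front boundary of stand
mm=(C[...,2]>.0085)&(C[...,2]<.02)&(abs(C[...,0]-.547)<.08)&(abs(C[...,1]-.295)<.08)
q=C[mm][:,:2];hull=cv2.convexHull(q.astype(np.float32))[:,0]
hull=hull[hull[:,0]<.54]
A=np.c_[2*hull,np.ones(len(hull))];s=np.linalg.lstsq(A,(hull**2).sum(1),rcond=None)[0];print('circle',s[:2],np.sqrt(s[2]+s[0]**2+s[1]**2),len(hull))
```

```text
t 27.7 pos [0.5442 0.2922 0.0189] yaw 89.9 w 0.0526 F [-0.   0.2 -2.2] tilt [-0.0081 -0.0124 -0.9999] -> shift cm [-0.38  0.34  4.08] turn -0.1
7998 [[0.4978 0.2486 0.0064]
 [0.5236 0.2983 0.0115]
 [0.5572 0.3431 0.0131]]
circle [0.54443604 0.29624474] 0.04796397112347347 19
```

View pics/w9.png

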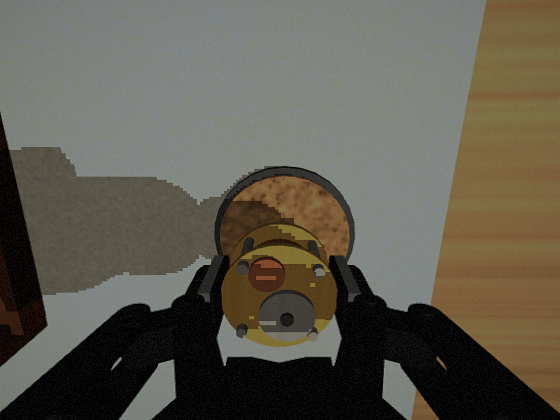

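The movement is held upright over the cork (stand centre near (285,232)). Target is (0.5465, 0.2955).

Request:
apply_moves:
  steps:
    - [[-0.2, 0.3, 1.5], 0, 0.5]
    - [[-0.2, 0.3, 2.7], 0, 0.5]
    - [[-0.2, 0.3, 3.3], 0, 0.5]
    - [[-0.2, 0.3, 3.6], 0, 0.5]
    - [[-0.2, 0.3, 3.7], 0, 0.5]
    - [[-0.2, 0.3, 3.8], 0, 0.5]
    - [[-0.2, 0.3, 3.8], 0, 0.5]

```text
time_s: 28.45
position: [0.5476, 0.2956, -0.0164]
orientation: [0.001, 1.0, -0.005, -0.002]
wrist_force: [-0.8, 0.6, -2.0]
gripper_width: 0.0527
```

Request:
apply_moves:
  steps:
    - [[0, 0, 0.2], 0, 0.5]
    - [[0, 0, 0.4], 0, 0.5]
    - [[0, 0, 0.5], 0, 0.5]
    - [[0, 0, 0.6], 0, 0.5]
    - [[0, 0, 0.6], 0, 0.5]

```text
time_s: 28.95
position: [0.5475, 0.2955, -0.0221]
orientation: [0.001, 1.0, -0.005, -0.002]
wrist_force: [-1.7, -0.5, 0.9]
gripper_width: 0.0528
```

Request:
apply_moves:
  steps:
    - [[0, 0, 0.1], 0, 0.5]
    - [[0, 0, 0.1], 0, 0.5]
    - [[0, 0, 0.1], 0, 0.66]
    - [[0, 0, 0.1], 0, 0.75]
    - [[0, 0, 0.1], 0, 0.9]
    - [[0, 0, 0.1], 0, 0.95]
    - [[0, 0, 0.1], 0, 0.95]
    - [[0, 0, -2], 0, 0.95]
    - [[0, 0, -5], 0, 0.95]
    - [[0, 0, -9], 0, 0.95]
    - [[0, 0, -13], 0, 0.95]
    - [[0, 0, -13], 0, 0.95]

```text
time_s: 30.15
position: [0.551, 0.2985, 0.1144]
orientation: [0.001, 1.0, -0.003, 0.002]
wrist_force: [-0.1, 0.7, 0.3]
gripper_width: 0.0814
```

Run:
```python
from h import *
p,d,ci=cap('wrist');C=cloud(ci,d)
m=(C[...,2]>.038)&(C[...,2]<.055)&(abs(C[...,0]-.547)<.05)&(abs(C[...,1]-.2955)<.05)
t=C[m];print('mov',m.sum(),((t.max(0)+t.min(0))/2).round(4),np.ptp(t,axis=0).round(4))
# stand circle now
mm=(C[...,2]>.0085)&(C[...,2]<.02)&(abs(C[...,0]-.547)<.08)&(abs(C[...,1]-.295)<.08)
q=C[mm][:,:2];print('stand',cv2.minEnclosingCircle(q.astype(np.float32)))
go(.4415,-.2722,.14,80.1)
```

```text
mov 2686 [0.5475 0.2957 0.0437] [0.0532 0.0528 0.0103]
stand ((0.545211911201477, 0.29522430896759033), 0.04933591187000275)
t 30.2 pos [0.55   0.2979 0.1113] yaw 89.89 w 0.081 F [-0.1 -0.1 -0.5] tilt [ 0.001  -0.0074 -1.    ] -> shift cm [ 10.73 -57.06  -2.45] turn 9.79
```

Movement is within about 2.5 mm of the stand centre and upright. Now the green jar.

Request:
apply_moves:
  steps:
    - [[-6, -59.9, -2], 9.8, 0.75]
    - [[-6, -59.9, -2], 9.8, 0.75]
    - [[-6, -59.9, -2], 9.8, 0.75]
    - [[-6, -59.9, -2], 9.8, 0.75]
    - [[-6, -59.9, -2], 9.8, 0.75]
    - [[-6, -59.9, -2], 9.8, 0.75]
    - [[-6, -59.9, -2], 9.8, 0.75]
    - [[-6, -59.9, -2], 9.8, 0.75]
    - [[-6, -59.9, -2], 9.8, 0.75]
    - [[-6, -59.9, -2], 9.8, 0.75]
    - [[-6, -59.9, -2], 9.8, 0.75]
    - [[-6, -59.9, -2], 9.8, 0.75]

```text
time_s: 31.4
position: [0.6079, -0.3012, 0.1342]
orientation: [0.086, 0.996, -0.003, -0.0]
wrist_force: [1.4, 0.7, -0.4]
gripper_width: 0.0642
```

Request:
apply_moves:
  steps:
    - [[0, 0, 0], 0, 0.75]
    - [[0, 0, 0], 0, 0.75]

```text
time_s: 31.6
position: [0.6069, -0.3023, 0.1318]
orientation: [0.088, 0.996, -0.003, -0.002]
wrist_force: [0.4, 0.8, -0.6]
gripper_width: 0.0642
```

Run:
```python
from h import *
go(.6107,-.302,.041,80.1)
p,d,ci=cap('scene');C=cloud(ci,d);comps(p,C,ci,.06,.12,(.35,.7,-.4,-.2))
p,d,ci=cap('wrist');C=cloud(ci,d);comps(p,C,ci,.06,.12,(.35,.7,-.4,-.2))
```

```text
t 31.6 pos [ 0.6069 -0.3023  0.1318] yaw 79.93 w 0.0642 F [ 0.4  0.8 -0.6] tilt [-0.0037 -0.0047 -1.    ] -> shift cm [-0.4   0.14  9.07] turn -0.17
blue 277 z 0.0995 ctr [ 0.535  -0.2911] rect [ 0.5347 -0.2912] [0.0355 0.0576]
green 290 z 0.1001 ctr [ 0.6121 -0.3038] rect [ 0.6119 -0.304 ] [0.0403 0.0436]
blue 3098 z 0.1008 ctr [ 0.5235 -0.2899] rect [ 0.5239 -0.29  ] [0.0413 0.0412]
green 2245 z 0.1007 ctr [ 0.6067 -0.3016] rect [ 0.6074 -0.3021] [0.0434 0.0422]
```

Request:
apply_moves:
  steps:
    - [[-0.4, 0, 3], 0, 0.75]
    - [[-0.4, 0, 5], 0, 0.75]
    - [[-0.4, 0, 7], 0, 0.75]
    - [[-0.4, 0, 8.5], 0, 0.75]
    - [[-0.4, 0, 9.1], 0, 0.75]
    - [[-0.4, 0, 9.1], 0, 0.75]
    - [[-0.4, 0, 9.1], 0, 0.75]

```text
time_s: 32.4
position: [0.6116, -0.3007, 0.0429]
orientation: [0.086, 0.996, -0.003, -0.001]
wrist_force: [0.0, 0.4, 0.9]
gripper_width: 0.0642
```

Request:
apply_moves:
  steps:
    - [[0, 0, 0], 0, 0.4]
    - [[0, 0, 0], 0, 0.4]
    - [[0, 0, 0], 0, 0.4]
    - [[0, 0, 0], 0, 0.4]
    - [[0, 0, 0], 0, 0.4]
    - [[0, 0, 0], 0, 0.4]
    - [[0, 0, -1], 0, 0.4]
    - [[0, 0, -4], 0, 0.4]
    - [[0, 0, -8], 0, 0.4]
    - [[0, 0, -12], 0, 0.4]
    - [[0, 0, -13], 0, 0.4]
    - [[0, 0, -13], 0, 0.4]
  force: 40

```text
time_s: 33.6
position: [0.6127, -0.3005, 0.1751]
orientation: [0.086, 0.996, -0.004, 0.001]
wrist_force: [0.9, -0.6, -2.1]
gripper_width: 0.0418
```

Run:
```python
from h import *
go(.5378,-.0625,.16,135)
```

```text
t 33.6 pos [ 0.6127 -0.3005  0.1751] yaw 80.16 w 0.0418 F [ 0.9 -0.6 -2.1] tilt [ 0.0017 -0.0072 -1.    ] -> shift cm [11.45 22.18  1.32] turn -54.84
```

Request:
apply_moves:
  steps:
    - [[11.4, 22.2, 1], -54.8, 0.4]
    - [[11.4, 22.2, 1], -54.8, 0.4]
    - [[11.4, 22.2, 1], -54.8, 0.4]
    - [[11.4, 22.2, 1], -54.8, 0.4]
    - [[11.4, 22.2, 1], -54.8, 0.4]
    - [[11.4, 22.2, 1], -54.8, 0.4]
    - [[11.4, 22.2, 1], -54.8, 0.4]
    - [[11.4, 22.2, 1], -54.8, 0.4]
    - [[11.4, 22.2, 4], -54.8, 0.4]
    - [[11.4, 22.2, 8], -54.8, 0.4]
    - [[11.4, 22.2, 10.5], -54.8, 0.4]
    - [[11.4, 22.2, 10.5], -54.8, 0.4]

```text
time_s: 34.8
position: [0.5345, -0.0631, 0.0629]
orientation: [-0.381, 0.924, -0.001, -0.005]
wrist_force: [-0.8, 0.9, -2.3]
gripper_width: 0.0413
```

Run:
```python
from h import *
go(.5378,-.0625,.052,135)
```

```text
t 34.8 pos [ 0.5345 -0.0631  0.0629] yaw 134.83 w 0.0413 F [-0.8  0.9 -2.3] tilt [-0.0078 -0.0062 -1.    ] -> shift cm [-0.28 -0.19  1.09] turn -0.17
```

Request:
apply_moves:
  steps:
    - [[-0.3, -0.2, 0.3], 0, 0.4]
    - [[-0.3, -0.2, 0.6], 0, 0.4]
    - [[-0.3, -0.2, 0.8], 0, 0.4]
    - [[-0.3, -0.2, 1.0], 0, 0.4]
    - [[-0.3, -0.2, 1.1], 0, 0.4]
    - [[-0.3, -0.2, 1.2], 0, 0.4]
    - [[-0.3, -0.2, 1.2], 0, 0.4]

```text
time_s: 35.5
position: [0.5391, -0.0625, 0.0534]
orientation: [-0.381, 0.924, -0.002, -0.003]
wrist_force: [-1.8, 0.2, 9.6]
gripper_width: 0.0419
```

Contact. Releasing.

Request:
apply_moves:
  steps:
    - [[0, 0, -0.1], 0, 0.5]
    - [[0, 0, -0.1], 0, 0.6]
    - [[0, 0, -0.1], 0, 0.7]
    - [[0, 0, -0.1], 0, 0.75]
    - [[0, 0, -0.1], 0, 0.75]
    - [[0, 0, -3], 0, 0.75]
    - [[0, 0, -7], 0, 0.75]
    - [[0, 0, -10], 0, 0.75]
    - [[0, 0, -10], 0, 0.75]

```text
time_s: 36.4
position: [0.542, -0.0621, 0.158]
orientation: [-0.381, 0.924, -0.004, 0.0]
wrist_force: [0.8, 0.3, -0.1]
gripper_width: 0.0639
```

Run:
```python
from h import *
go(.5272,-.2905,.14,80.1)
p,d,ci=cap('wrist');C=cloud(ci,d);comps(p,C,ci,.08,.13)
p,d,ci=cap('scene');C=cloud(ci,d);print('sc');comps(p,C,ci,.08,.13)
```

```text
t 36.4 pos [ 0.542  -0.0621  0.158 ] yaw 134.83 w 0.0639 F [ 0.8  0.3 -0.1] tilt [ 0.0031 -0.0072 -1.    ] -> shift cm [ 17.15 -15.14   1.96] turn 54.73
green 2056 z 0.1096 ctr [ 0.5364 -0.0667] rect [ 0.5364 -0.066 ] [0.0441 0.0418]
sc
red 289 z 0.0994 ctr [ 0.45   -0.2787] rect [ 0.4498 -0.2782] [0.0404 0.0588]
blue 253 z 0.0999 ctr [ 0.5312 -0.2937] rect [ 0.5329 -0.2966] [0.0393 0.0517]
green 150 z 0.1091 ctr [ 0.542 -0.067] rect [ 0.5404 -0.0657] [0.0397 0.0383]
```

Request:
apply_moves:
  steps:
    - [[17.1, -15.1, 0], 54.7, 0.75]
    - [[17.1, -15.1, 0], 54.7, 0.75]
    - [[17.1, -15.1, 0], 54.7, 0.75]
    - [[17.1, -15.1, 0], 54.7, 0.75]
    - [[17.1, -15.1, 0], 54.7, 0.75]
    - [[17.1, -15.1, 0], 54.7, 0.75]
    - [[17.1, -15.1, 0], 54.7, 0.75]
    - [[17.1, -15.1, 2], 54.7, 0.75]
    - [[17.1, -15.1, 4], 54.7, 0.75]
    - [[17.1, -15.1, 4], 54.7, 0.75]

```text
time_s: 37.5
position: [0.5226, -0.2885, 0.1105]
orientation: [0.086, 0.996, -0.002, -0.005]
wrist_force: [-0.6, -0.1, 0.3]
gripper_width: 0.0648
```

Run:
```python
from h import *
go(.5272,-.2905,.043,80.1)
```

```text
t 37.5 pos [ 0.5226 -0.2885  0.1105] yaw 80.12 w 0.0648 F [-0.6 -0.1  0.3] tilt [-0.0097 -0.0027 -0.9999] -> shift cm [-0.55 -0.08  6.75] turn 0.02
```

Request:
apply_moves:
  steps:
    - [[-0.4, -0.1, 2], 0, 0.75]
    - [[-0.4, -0.1, 4], 0, 0.75]
    - [[-0.4, -0.1, 6], 0, 0.75]
    - [[-0.4, -0.1, 6.8], 0, 0.75]
    - [[-0.4, -0.1, 6.8], 0, 0.75]
    - [[-0.4, -0.1, 6.8], 0, 0.75]

```text
time_s: 38.1
position: [0.526, -0.2905, 0.0433]
orientation: [0.086, 0.996, -0.002, -0.004]
wrist_force: [0.6, -0.7, 1.3]
gripper_width: 0.0642
```

Request:
apply_moves:
  steps:
    - [[0, 0, 0], 0, 0.4]
    - [[0, 0, 0], 0, 0.4]
    - [[0, 0, 0], 0, 0.4]
    - [[0, 0, 0], 0, 0.4]
    - [[0, 0, 0], 0, 0.4]
    - [[0, 0, 0], 0, 0.4]
    - [[0, 0, -1], 0, 0.4]
    - [[0, 0, -4], 0, 0.4]
    - [[0, 0, -8], 0, 0.4]
    - [[0, 0, -12], 0, 0.4]
    - [[0, 0, -14], 0, 0.4]
    - [[0, 0, -14], 0, 0.4]

```text
time_s: 39.3
position: [0.5288, -0.2909, 0.1874]
orientation: [0.086, 0.996, -0.003, -0.002]
wrist_force: [0.5, -0.3, -0.9]
gripper_width: 0.0414
```

Run:
```python
from h import *
go(.545,.0513,.18,35)
```

```text
t 39.3 pos [ 0.5288 -0.2909  0.1874] yaw 80.13 w 0.0414 F [ 0.5 -0.3 -0.9] tilt [-0.0037 -0.0061 -1.    ] -> shift cm [ 4.27 34.    0.53] turn 45.13
```

Request:
apply_moves:
  steps:
    - [[4.3, 34, 0.2], 45, 0.4]
    - [[4.3, 34, 0.2], 45, 0.4]
    - [[4.3, 34, 0.2], 45, 0.4]
    - [[4.3, 34, 0.2], 45, 0.4]
    - [[4.3, 34, 0.2], 45, 0.4]
    - [[4.3, 34, 0.2], 45, 0.4]
    - [[4.3, 34, 0.2], 45, 0.4]
    - [[4.3, 34, 0.2], 45, 0.4]
    - [[4.3, 34, 2], 45, 0.4]
    - [[4.3, 34, 6], 45, 0.4]
    - [[4.3, 34, 10], 45, 0.4]
    - [[4.3, 34, 11], 45, 0.4]

```text
time_s: 40.5
position: [0.5403, 0.05, 0.0698]
orientation: [0.461, 0.887, -0.006, -0.004]
wrist_force: [-0.3, -0.2, -1.4]
gripper_width: 0.0415
```

Run:
```python
from h import *
go(.545,.0513,.052,35)
```

```text
t 40.5 pos [0.5403 0.05   0.0698] yaw 35.12 w 0.0415 F [-0.3 -0.2 -1.4] tilt [-0.0126 -0.0072 -0.9999] -> shift cm [-0.16  0.48  1.77] turn 0.12
```

Request:
apply_moves:
  steps:
    - [[-0.1, 0.4, 0.5], 0, 0.4]
    - [[-0.1, 0.4, 1.0], 0, 0.4]
    - [[-0.1, 0.4, 1.4], 0, 0.4]
    - [[-0.1, 0.4, 1.6], 0, 0.4]
    - [[-0.1, 0.4, 1.7], 0, 0.4]
    - [[-0.1, 0.4, 1.8], 0, 0.4]
    - [[-0.1, 0.4, 1.8], 0, 0.4]

```text
time_s: 41.2
position: [0.545, 0.051, 0.0539]
orientation: [0.461, 0.887, -0.006, -0.002]
wrist_force: [-2.7, -0.9, 7.7]
gripper_width: 0.0414
```

Request:
apply_moves:
  steps:
    - [[0, 0, -0.1], 0, 0.5]
    - [[0, 0, -0.1], 0, 0.6]
    - [[0, 0, -0.1], 0, 0.7]
    - [[0, 0, -0.1], 0, 0.75]
    - [[0, 0, -0.1], 0, 0.75]
    - [[0, 0, -3], 0, 0.75]
    - [[0, 0, -7], 0, 0.75]
    - [[0, 0, -11], 0, 0.75]
    - [[0, 0, -11], 0, 0.75]

```text
time_s: 42.1
position: [0.5488, 0.0522, 0.1696]
orientation: [0.461, 0.887, -0.003, 0.001]
wrist_force: [1.5, -0.1, -0.4]
gripper_width: 0.0644
```

Run:
```python
from h import *
go(.443,-.2745,.15,80.1)
p,d,ci=cap('wrist');C=cloud(ci,d);comps(p,C,ci,.08,.13)
```

```text
t 42.1 pos [0.5488 0.0522 0.1696] yaw 35.11 w 0.0644 F [ 1.5 -0.1 -0.4] tilt [-7.0e-04 -6.9e-03 -1.0e+00] -> shift cm [-20.63 -27.43   2.2 ] turn -44.99
red 511 z 0.101 ctr [ 0.4287 -0.2647] rect [ 0.4291 -0.2617] [0.0596 0.0177]
blue 1907 z 0.1097 ctr [0.5426 0.0543] rect [0.5428 0.0538] [0.0407 0.0441]
green 131 z 0.1097 ctr [ 0.5538 -0.0595] rect [ 0.5541 -0.0588] [0.0067 0.0298]
```

Request:
apply_moves:
  steps:
    - [[-20.6, -27.4, 0], -45, 0.75]
    - [[-20.6, -27.4, 0], -45, 0.75]
    - [[-20.6, -27.4, 0], -45, 0.75]
    - [[-20.6, -27.4, 0], -45, 0.75]
    - [[-20.6, -27.4, 0], -45, 0.75]
    - [[-20.6, -27.4, 0], -45, 0.75]
    - [[-20.6, -27.4, 0], -45, 0.75]
    - [[-20.6, -27.4, 0], -45, 0.75]
    - [[-20.6, -27.4, 2], -45, 0.75]
    - [[-20.6, -27.4, 5], -45, 0.75]
    - [[-20.6, -27.4, 5], -45, 0.75]

```text
time_s: 43.25
position: [0.439, -0.273, 0.1147]
orientation: [0.087, 0.996, -0.002, -0.005]
wrist_force: [-0.3, 1.0, -0.4]
gripper_width: 0.064
```

Run:
```python
from h import *
go(.443,-.2745,.043,80.1)
```

```text
t 43.25 pos [ 0.439  -0.273   0.1147] yaw 80.07 w 0.064 F [-0.3  1.  -0.4] tilt [-0.011  -0.0028 -0.9999] -> shift cm [-0.49 -0.04  7.16] turn -0.03
```

Request:
apply_moves:
  steps:
    - [[-0.3, 0, 2], 0, 0.75]
    - [[-0.3, 0, 4], 0, 0.75]
    - [[-0.3, 0, 6], 0, 0.75]
    - [[-0.3, 0, 7.1], 0, 0.75]
    - [[-0.3, 0, 7.2], 0, 0.75]
    - [[-0.3, 0, 7.2], 0, 0.75]

```text
time_s: 43.85
position: [0.4414, -0.2737, 0.0432]
orientation: [0.086, 0.996, -0.002, -0.005]
wrist_force: [-0.6, 0.5, -1.0]
gripper_width: 0.064
```

Request:
apply_moves:
  steps:
    - [[0, 0, 0], 0, 0.4]
    - [[0, 0, 0], 0, 0.4]
    - [[0, 0, 0], 0, 0.4]
    - [[0, 0, 0], 0, 0.4]
    - [[0, 0, 0], 0, 0.4]
    - [[0, 0, 0], 0, 0.4]
    - [[0, 0, -1], 0, 0.4]
    - [[0, 0, -4], 0, 0.4]
    - [[0, 0, -8], 0, 0.4]
    - [[0, 0, -12], 0, 0.4]
    - [[0, 0, -14], 0, 0.4]
    - [[0, 0, -14], 0, 0.4]

```text
time_s: 45.05
position: [0.4443, -0.2742, 0.1869]
orientation: [0.086, 0.996, -0.003, -0.003]
wrist_force: [-0.5, -0.4, -2.3]
gripper_width: 0.0412
```

Run:
```python
from h import *
go(.4968,.0000,.18,90)
```

```text
t 45.05 pos [ 0.4443 -0.2742  0.1869] yaw 80.08 w 0.0412 F [-0.5 -0.4 -2.3] tilt [-0.0059 -0.0059 -1.    ] -> shift cm [-0.45 27.91  0.49] turn -9.92
```

Request:
apply_moves:
  steps:
    - [[-0.5, 27.9, 0.2], -9.9, 0.4]
    - [[-0.5, 27.9, 0.2], -9.9, 0.4]
    - [[-0.5, 27.9, 0.2], -9.9, 0.4]
    - [[-0.5, 27.9, 0.2], -9.9, 0.4]
    - [[-0.5, 27.9, 0.2], -9.9, 0.4]
    - [[-0.5, 27.9, 0.2], -9.9, 0.4]
    - [[-0.5, 27.9, 0.2], -9.9, 0.4]
    - [[-0.5, 27.9, 1], -9.9, 0.4]
    - [[-0.5, 27.9, 4], -9.9, 0.4]
    - [[-0.5, 27.9, 8], -9.9, 0.4]
    - [[-0.5, 27.9, 11], -9.9, 0.4]
    - [[-0.5, 27.9, 11], -9.9, 0.4]

```text
time_s: 46.25
position: [0.4922, -0.0022, 0.0697]
orientation: [0.001, 1.0, -0.003, -0.008]
wrist_force: [-1.4, -0.1, -1.4]
gripper_width: 0.0414
```

Run:
```python
from h import *
go(.4968,.0000,.052,90)
```

```text
t 46.25 pos [ 0.4922 -0.0022  0.0697] yaw 89.86 w 0.0414 F [-1.4 -0.1 -1.4] tilt [-0.0155 -0.0062 -0.9999] -> shift cm [-0.48  0.23  1.76] turn -0.14
```

Request:
apply_moves:
  steps:
    - [[-0.4, 0.2, 0.5], 0, 0.4]
    - [[-0.4, 0.2, 1.0], 0, 0.4]
    - [[-0.4, 0.2, 1.4], 0, 0.4]
    - [[-0.4, 0.2, 1.6], 0, 0.4]
    - [[-0.4, 0.2, 1.7], 0, 0.4]
    - [[-0.4, 0.2, 1.8], 0, 0.4]
    - [[-0.4, 0.2, 1.8], 0, 0.4]

```text
time_s: 46.95
position: [0.4972, -0.0004, 0.0538]
orientation: [0.001, 1.0, -0.003, -0.006]
wrist_force: [-2.3, -1.2, 8.2]
gripper_width: 0.0416
```

Contact. I release, raise and retreat toward the base to clear the view.

Request:
apply_moves:
  steps:
    - [[0, 0, -0.1], 0, 0.5]
    - [[0, 0, -0.1], 0, 0.6]
    - [[0, 0, -0.1], 0, 0.7]
    - [[0, 0, -0.1], 0, 0.75]
    - [[0, 0, -0.1], 0, 0.75]
    - [[0, 0, -3], 0, 0.75]
    - [[0, 0, -7], 0, 0.75]
    - [[0, 0, -12], 0, 0.75]
    - [[0, 0, -16], 0, 0.75]
    - [[0, 0, -16], 0, 0.75]

```text
time_s: 47.95
position: [0.5017, 0.0007, 0.2197]
orientation: [0.001, 1.0, -0.003, -0.001]
wrist_force: [0.4, -0.0, 1.0]
gripper_width: 0.064
```

Request:
apply_moves:
  steps:
    - [[20, -15, -2], 0, 0.75]
    - [[20, -15, -2], 0, 0.75]
    - [[20, -15, -2], 0, 0.75]
    - [[20, -15, -2], 0, 0.75]
    - [[20, -15, -2], 0, 0.75]
    - [[20, -15, -2], 0, 0.75]
    - [[20, -15, -2], 0, 0.75]
    - [[20, -15, -2], 0, 0.75]

```text
time_s: 48.75
position: [0.3019, -0.1485, 0.2408]
orientation: [0.001, 1.0, -0.003, -0.001]
wrist_force: [0.2, 0.5, 0.9]
gripper_width: 0.064
```

Run:
```python
from h import *
go(.3,-.15,.2,90)
p,d,ci=cap('top','t10.png');C=cloud(ci,d);comps(p,C,ci,.08,.13)
m=(C[...,2]>.038)&(C[...,2]<.055)&(abs(C[...,0]-.547)<.05)&(abs(C[...,1]-.2955)<.05)
t=C[m];print('mov',((t.max(0)+t.min(0))/2).round(4))
m=(C[...,0]>.68)&(C[...,0]<.9)&(abs(C[...,1])<.15)&(C[...,2]>.07);q=C[m];print('clock',q.min(0),q.max(0),np.median(q,0))
p,d,ci=cap('scene','s10.png');C=cloud(ci,d);print('scene');comps(p,C,ci,.08,.13)
```

```text
t 48.75 pos [ 0.3019 -0.1485  0.2408] yaw 89.89 w 0.064 F [0.2 0.5 0.9] tilt [-0.003  -0.0061 -1.    ] -> shift cm [ 0.18 -0.13  4.09] turn -0.11
red 305 z 0.1096 ctr [0.4965 0.    ] rect [4.961e-01 3.000e-04] [0.0412 0.0428]
blue 277 z 0.1096 ctr [0.5462 0.0528] rect [0.5469 0.0533] [0.0408 0.0407]
green 280 z 0.1099 ctr [ 0.5402 -0.0642] rect [ 0.5409 -0.0642] [0.0406 0.0406]
mov [0.5507 0.2952 0.0454]
clock [ 0.72689533 -0.08249721  0.07012196] [ 0.76659224 -0.00846024  0.11256248] [ 0.74103767 -0.04441993  0.09482804]
scene
red 212 z 0.1083 ctr [ 0.5047 -0.0086] rect [ 0.5043 -0.0091] [0.0397 0.0606]
blue 120 z 0.1091 ctr [0.5474 0.0504] rect [0.5471 0.0509] [0.0373 0.0349]
green 160 z 0.1092 ctr [ 0.5421 -0.0665] rect [ 0.5418 -0.0672] [0.0397 0.042 ]
```

View pics/s10.png

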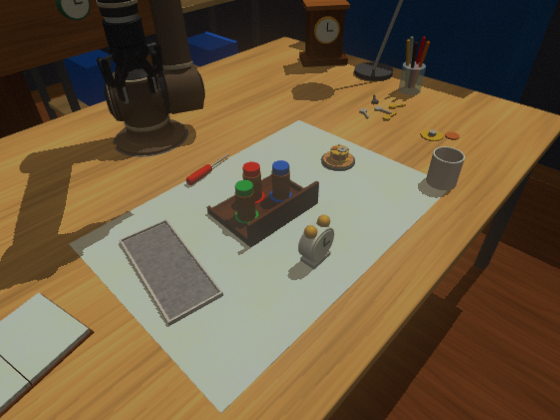

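The final scene shows all three jars upright on their discs (lids at (252,168), (280,168), (244,188)). The movement is on the stand at (339,153), and the alarm clock has not moved. Handing in.

```bash
python3 -c "
from h import *
r.hand_in();print(r.sense()['time_s'])"
```

```text
the job is handed in; nothing more can be done
the job is handed in; nothing more can be done
```

I moved the three jars to the tray, set the brass movement on the cork stand, then returned each jar to the disc of its lid colour. I handed the job in at about 49 s on the robot clock.

**Last checks, in the top view:**

| Item | Distance from target centre | Height or state |
|---|---|---|
| Red jar | about 0.5 mm | lid top at 0.110 m, as expected |
| Blue jar | about 1.5 mm | lid top at 0.110 m, as expected |
| Green jar | about 3 mm | lid top at 0.110 m, as expected |
| Movement | about 3 mm | top height as expected, upright |
| Alarm clock | not moved, to within about 2 mm | standing |

The arm was raised and clear of everything.

**What disagreed or failed on the way:**
- **Fingertip position:** the wrist depth showed the real fingertips about 34 mm behind the stated tool point, and a further 6 to 11 mm behind once opened.
- **Missed grasps:** because of that offset, my first two tries at the movement closed just above it. They left it standing on the shelf and no drop was seen. Going lower fixed this.
- **Jar grip:** the same offset meant the jars were held by their lids, which worked.
- **Scene camera:** it put the red lid about 1 cm from the top view's figure, in a direction where the visible side of the lid biases the reading. I relied on the top view, which matched where the arm released the jar.

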